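Seat the relay board with its ejector levers

ROBOT

A 6-joint arm with a two-finger parallel gripper is mounted at the origin on the work surface. World frame = base frame: x ahead of the robot, y to its left, z up, the work surface at z = 0. Lengths are in m, angles in rad, forces in N, time in s.
With the tool pointing down it reaches from about 0.25 to 0.725 m from the base axis. Payload 9.7 kg.
Tool frame: the origin (TCP) lies between the finger pads; the fingertips stand robot.tip_reach ahead of it and the grasp point (between the pads) is the TCP (robot.tip_reach is the distance from the TCP to the fingertips, in m); y points along the fingers, z is the direction in which the jaws open and shut, and the axes are right-handed (so a half turn about y gives the same grasp; the last joint's range is limited). The gripper opens to 85 mm and grips with 20 to 120 N. Pads are 22 mm wide; open, the fingers measure 114 mm over their backs; the gripper's body (76 mm by 85 mm) begins 54 mm behind the grasp point. The pads swing forward as they close: fully open they stand 13 mm farther back than shut.
Start: joints at [1.197, 0.087, 0.176, 1.66, 0, 1.571], TCP at [0.201, 0.512, 0.25] pointing down, gripper open.
Joint ranges: [-3.13, 3.13], [-0.85, 1.81], [-1.15, 1.24], [-2.2, 2.28], [-1.44, 1.52], [-3.14, 3.14]. Speed limits (rad/s): [2.22, 2.22, 2.57, 3.14, 3.14, 3.14].

INTERFACE

Orientations are given as a unit quaternion [x, y, z, w].
In Python, from station import robot gives the robot as it stands.
- The arm moves only by the shell command python3 -m handwheel 'ROWS' [FORCE]. ROWS is text: rows parted by semicolons, each of 7 numbers parted by spaces: the shift along the tool's x, y, z in m, then the turn, a rotation vector about the tool's x, y, z in rad, then the opening, from 0 (shut) to 1 (fully open). A call has 1 to 20 rows; each row is the pose to reach, as a shift and turn from the pose measured when the call began, along the tool's axes at that moment; what a row does not reach only later rows make up. A row lasts 1/10 s, in which the tool goes at most 50 mm and 8.59 degrees, less where a joint would pass 70% of its speed; a pose out of reach is approached as far as the arm can. A call with a gripper value outside its range is refused whole. The fingers move at their own pace and stop on an object; FORCE is the grip in N (left out, the last holds). Time passes only in rows, so rows that repeat a pose let the fingers close. It gives the time, the measured TCP pose, the force and the opening at its end, in the units of the state.
- robot.read_state(): the state, without advancing time (a new reading comes with each control period).
- robot.snapshot(name): name is "scene" or "top" or "wrist"; returns a dict with "image" (420x560x3 uint8, red, green, blue), "depth" (420x560 float32, m along the optical axis (not along the pixel's ray), 0 where there is no reading), "fovy" (degrees; the focal length in pixels is half the picture's height over the tangent of half this angle, whatever the lens; pixels are square), "cx", "cy" (the principal point, pixels), "origin" and "rotation" of the camera in the world; the wrist camera has in their place "T_tool_cam" (4x4, takes a point from camera to tool coordinates, whose origin is the TCP and whose axes are the tool frame's). Camera axes: x right, y down, z forward; pixel columns grow to the right and rows downward; lengths in m; the calibration is good to about 2 mm. The wrist camera is an equidistant fisheye: a pixel r from the principal point sees the ray r / f radians off the axis. A picture is of the moment at which its call begins: read the wrist's pose just before it.
- robot.job_done(): hands the job in, once; it reports no verdict.
The state is a dict: "time": time; "qpos": joint angles; "qvel": joint speeds; "effort": joint torques, N m; "tool_pos": TCP position; "ee_rot": TCP orientation; "ft_force": force on the tool from outside, world axes, zero at the start; "moment": the same for the moment, N m; "gripper_width": finger opening in m.
Only numpy, scipy, OpenCV 4.12 (cv2) and the standard library are available. Lean on these libraries where they do the work, as an engineer would, in place of code of your own. Each camera call takes 0.05 s, during which the arm holds its last target.

TASK

The dust collector's controller needs its spare relay board: take the board out of the plywood rest, lower it (do not drop it) into the guides of the steel cage between the two open ejector levers, and let go. Then swing both levers inward until each one comes up firm and clamps the board hard down on its seat; the seat's depth differs from cage to cage, so go by feel, with a firm push of about 10 N at the lever's tab and never more than 16 N. Leave the board clamped by both levers, touch nothing at the end, and do not disturb the screwdriver, the jar or the wood offcut.

Things in the scene. Friction and masses are not known exactly. Their poses are not given: they have to be found in the camera images.
- board_grip (a point): Centre of the grip bar on top of the board: black plastic, 12 mm thick (across the board), 60 mm long (along the board), 22 mm tall. The board's underside is 81 mm below this point, the shoulders that the levers press on are 11 mm below it.
- board: The relay board, upright: stiff olive-brown panel 5 mm thick (own x), 140 long (own y), 70 tall, bottom 8 mm narrowed to 126, grip bar on top; about 0.25 kg; either way round is right. Relays stand out to 17 mm either side, 29 to 55 mm from the underside, over the middle 90 mm. Origin at the middle of the underside. At the start it stands loosely in the rest.
- rest: Plywood rest, 90 x 190 mm base 10 mm thick, with two strips 38 mm high that make a slot 7 mm wide along its own y; the board stands in it on the base, 28 mm deep. Fixed. Origin at the middle of the underside, on the table.
- cage: Steel card cage: plate 100 x 200 mm, 6 thick, fixed; origin at the middle of its underside, on the table. Along its y it has, at both ends, upright aluminium guides: a slot 7 mm wide (x), 145 long (y), centred on x = y = 0; flared lead-ins, 20 mm wide at 79 mm above the table, narrow to 7 at 61 mm. Low parts up to 36 mm high sit on the plate at +x.
- contacts (a point): Middle of the cage between the two sprung brass contacts, level with their tops, 18 mm above the table. Lowered in, the board rests here (its grip 99 mm above the table). Pressed down, about 2 to 6 N more in all, it reaches a hidden solid seat 2.5 to 9.5 mm lower, different each time. Each end goes down by itself: the board tilts a little while one lever is in.
- left_lever: The left ejector lever at the cage's +y end, black plastic. Origin on its hinge, 64 mm above the table (hinge axis = cage x); its own z runs up the lever, 82 mm long, 12 mm wide, 10 thick. Starts leaning outward 0.7 to 0.85 rad and stays where left: stiff hinge, 0.26 N m. Reaches the board 0.3 rad before upright and comes up firm within 0.25 rad of upright (the seat decides); there 10 N on the tab clamps it.
- right_lever: The right ejector lever at the cage's -y end, black plastic. Origin on its hinge, 64 mm above the table (hinge axis = cage x); its own z runs up the lever, 82 mm long, 12 mm wide, 10 thick. Starts leaning outward 0.7 to 0.85 rad and stays where left: stiff hinge, 0.26 N m. Reaches the board 0.3 rad before upright and comes up firm within 0.25 rad of upright (the seat decides); there 10 N on the tab clamps it.
- left_tab (a point): Centre of the left lever's thumb tab (its thicker end): 20 mm wide (cage x), 12 thick, 22 tall, 71 mm from the hinge along the lever; outer face 6 mm outward of this point. Press this face towards the cage's middle, along the arc. Once firm it gives about 1 mm for each 6 N. Never over 16 N.
- right_tab (a point): Centre of the right lever's thumb tab (its thicker end): 20 mm wide (cage x), 12 thick, 22 tall, 71 mm from the hinge along the lever; outer face 6 mm outward of this point. Press this face towards the cage's middle, along the arc. Once firm it gives about 1 mm for each 6 N. Never over 16 N.
- left_nose (a point): Steel nose of the left lever, a 4 mm radius bar along cage x: 22 mm inward of the hinge and 22 mm above it when the lever is upright. Swung inward, it hooks over the board's shoulder and presses that end down; leaning outward 0.7 rad or more it clears the board's path.
- right_nose (a point): Steel nose of the right lever, a 4 mm radius bar along cage x: 22 mm inward of the hinge and 22 mm above it when the lever is upright. Swung inward, it hooks over the board's shoulder and presses that end down; leaning outward 0.7 rad or more it clears the board's path.
- screwdriver: Bystander: a screwdriver, 190 mm, lying on the bench. Leave it.
- jar: Bystander: a glass jar with steel lid, 64 mm across, 85 mm high. Leave it.
- offcut: Bystander: a wood offcut 90 x 45 x 35 mm. Leave it.
Things that resemble listed ones, but are neither listed nor needed, are in the scene too. There is more than one size of the board; the job needs the largest.

How it is judged:
By the outcome, as a careful person would: the job done as asked, in the order asked, and still so for the second after the job is handed in, with the robot touching nothing.
It also fails if it takes over 72 s, if anything falls off the work surface, if the arm or the gripper's body presses on something with over 40 N, if the wrist force passes 120 N, or if a joint passes its speed limit or range.

## Working session

There is one attempt and no reset: what is moved stays moved. The work goes in short steps, Python scripts to look and compute and a shell command to move; the robot and the scene stay as the last step left them, time stands still between calls to the robot, and variables do not carry over. Pictures are saved under pics/ and viewed, and the job is handed in when it is done.

```bash
ls; mkdir -p pics
cat > h.py <<'E'
import numpy as np, cv2
from station import robot
from scipy.spatial.transform import Rotation as R
def snap(name,fn=None):
    st=robot.read_state(); s=robot.snapshot(name)
    if fn: cv2.imwrite('pics/'+fn,s['image'][:,:,::-1])
    if name=='wrist':
        T=np.eye(4);T[:3,:3]=R.from_quat(st['ee_rot']).as_matrix();T[:3,3]=st['tool_pos']
        T=T@np.array(s['T_tool_cam']); s['origin']=T[:3,3]; s['rotation']=T[:3,:3]
    np.savez('last_%s.npz'%name,**{k:np.array(v) for k,v in s.items()})
    return s
def rays(s,u,v,fish=False):
    u=np.asarray(u,float);v=np.asarray(v,float)
    f=210/np.tan(np.radians(float(s['fovy']))/2)
    x=(u-float(s['cx']))/f;y=(v-float(s['cy']))/f
    if fish:
        r=np.hypot(x,y)+1e-12
        d=np.stack([np.sin(r)*x/r,np.sin(r)*y/r,np.cos(r)],-1)
    else: d=np.stack([x,y,np.ones_like(x)],-1)
    return d@np.array(s['rotation']).T, np.array(s['origin'])
def plane(s,u,v,z,fish=False):
    d,o=rays(s,u,v,fish); return o+d*((z-o[2])/d[...,2])[...,None]
def cloud(s,fish=False):
    v,u=np.mgrid[0:420,0:560]
    d,o=rays(s,u,v,fish)
    if fish:
        dc=d@np.array(s['rotation']); d=d/dc[...,2:3]
    return o+d*s['depth'][...,None]
def load(name): return dict(np.load('last_%s.npz'%name))
E
python3 - <<'E'
from h import *
st=robot.read_state(); print(st, robot.tip_reach)
for n in ['scene','top','wrist']:
    s=snap(n,n+'0.png'); print(n,s['fovy'],s['origin'],s['rotation'].tolist(), (s['depth']>0).mean())
E
```

```text
pics
{'time': 0.0, 'qpos': array([ 1.19699498e+00,  8.74582965e-02,  1.75141555e-01,  1.65975615e+00,
       -7.41735954e-06,  1.57080435e+00]), 'qvel': array([-0.00030058,  0.00011341,  0.00031814, -0.00021685,  0.00093843,
        0.00096337]), 'effort': array([-3.71671291e-06, -5.20390391e+01,  4.64807189e+01,  1.62577943e-02,
       -1.62533922e-05, -2.90986111e-05]), 'tool_pos': array([0.20077103, 0.5118485 , 0.24958782]), 'ee_rot': array([ 0.69523571, -0.13147469,  0.13131212, -0.69434778]), 'ft_force': array([-0.24798176,  0.13353997,  0.03493492]), 'moment': array([ 0.05320268, -0.00926933,  0.00458949]), 'gripper_width': 0.08522565992081428} 0.019
scene 49.57808515668171 [ 0.97694826 -0.41239693  0.59979861] [0.8169934208829243, 0.3846754425806679, -0.19334220393643295, -0.3836213579643177] 0.9960714285714286
top 49.74304784023933 [ 0.33429611 -0.04645629  0.97705072] [0.7127951205011126, -0.6947436398183018, 0.07373662582892117, -0.06178431138394204] 0.9956760204081633
wrist 65.70646984690485 [0.13671221 0.5355043  0.37361179] [[0.36468401361578806, 0.8974912883255417, 0.24802209093715513], [0.9311303568040012, -0.3511214215650514, -0.0985393624709953], [-0.0013523502254807267, 0.26687662823465147, -0.9637297528098692]] 0.9839285714285714
```

```bash
python3 - <<'E'
t=open('h.py').read()
t=t.replace("    np.savez","    if np.size(s['rotation'])==4: s['rotation']=R.from_quat(s['rotation']).as_matrix()\n    np.savez")
open('h.py','w').write(t)
E
python3 - <<'E'
from h import *
for n in ['scene','top']:
    s=load(n); s['rotation']=R.from_quat(s['rotation']).as_matrix(); np.savez('last_%s.npz'%n,**s)
    P=cloud(s); print(n,s['rotation'][:,2]); 
    for (u,v) in [(100,400),(280,210),(450,380),(280,100)]: print(P[v,u])
E
```

```text
scene [-0.61105805  0.47808426 -0.63090689]
[ 0.5675366  -0.42018946  0.00164875]
[ 0.52866777 -0.06854076  0.1255947 ]
[ 0.85406529 -0.0282099   0.00095851]
[0.02527821 0.33074127 0.00124238]
top [ 0.19096673 -0.01437699 -0.98149122]
[ 0.12261556  0.29040186 -0.00150885]
[ 0.52278677 -0.06409299  0.00185228]
[ 0.17604015 -0.42251424  0.00102572]
[ 0.78025512 -0.05811575  0.00246191]
```

View pics/scene0.png

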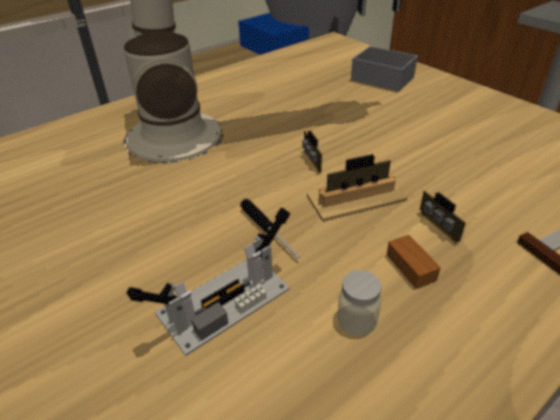

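View pics/top0.png

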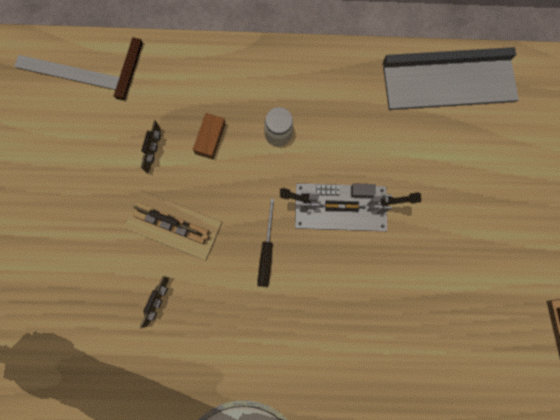

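View pics/wrist0.png

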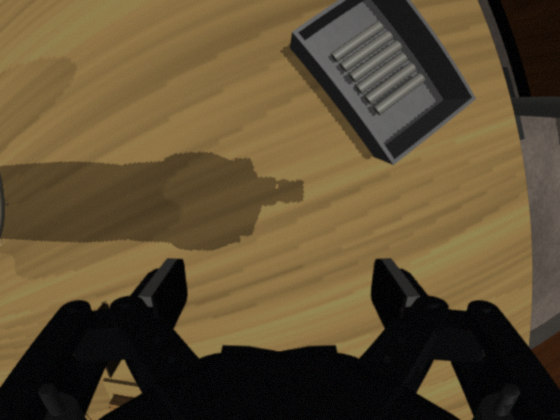

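Run:
```python
from h import *
t=load('top'); P=cloud(t)
im=t['image']
def comp(n,lo,hi,xr,yr,P):
    m=(P[...,2]>lo)&(P[...,2]<hi)&(P[...,0]>xr[0])&(P[...,0]<xr[1])&(P[...,1]>yr[0])&(P[...,1]<yr[1])
    Q=P[m]; 
    if len(Q)<3: print(n,'few'); return
    c=Q.mean(0); w,V=np.linalg.eigh(np.cov((Q-c)[:,:2].T)); a=V[:,1]; s=(Q-c)[:,:2]@V
    print(n,len(Q),c.round(4),'axis',np.degrees(np.arctan2(a[1],a[0])).round(1),'ext',np.ptp(s,axis=0).round(4),'zmax',Q[:,2].max().round(4))
for nm in ['top','scene']:
    s=load(nm);P=cloud(s); print(nm)
    for p in [(172,222),(342,206),(285,195),(418,198),(150,147),(155,300)]:
        if nm=='top': print(p,P[p[1],p[0]])
    b=plane(load('top'),np.array([172.]),np.array([222.]),.06)[0]
    xr=(b[0]-.13,b[0]+.13);yr=(b[1]-.1,b[1]+.1)
    comp('grip',.085,.125,xr,yr,P); comp('board',.055,.125,xr,yr,P); comp('rest',.006,.015,xr,yr,P)
    c=plane(load('top'),np.array([342.]),np.array([206.]),.006)[0]
    xr=(c[0]-.08,c[0]+.08);yr=(c[1]-.2,c[1]+.2)
    comp('plate',.004,.012,xr,yr,P);comp('plate+',.004,.08,xr,yr,P)
    comp('L',.085,.15,xr,(c[1]+.06,c[1]+.2),P);comp('R',.085,.15,xr,(c[1]-.2,c[1]-.06),P)
# zoom
cv2.imwrite('pics/topz1.png',cv2.resize(im[120:260,100:300],None,fx=4,fy=4,interpolation=cv2.INTER_CUBIC)[:,:,::-1])
cv2.imwrite('pics/topz2.png',cv2.resize(im[160:250,260:440],None,fx=4.4,fy=4.4,interpolation=cv2.INTER_CUBIC)[:,:,::-1])
```

```text
top
(172, 222) [0.47400874 0.14783663 0.10089361]
(342, 206) [ 0.53405697 -0.19931749  0.00891572]
(285, 195) [ 0.528707   -0.0708266   0.12499961]
(418, 198) [ 0.52953326 -0.32797848  0.12709012]
(150, 147) [0.64455445 0.21859057 0.04381089]
(155, 300) [0.32355229 0.18391604 0.04270557]
grip 213 [0.4821 0.1649 0.1011] axis 70.2 ext [0.0125 0.06  ] zmax 0.1062
board 589 [0.4771 0.1657 0.08  ] axis 53.0 ext [0.1743 0.1973] zmax 0.1062
rest 2383 [0.4808 0.1608 0.0105] axis 66.3 ext [0.2502 0.2362] zmax 0.015
plate 2692 [ 0.5232 -0.1954  0.0068] axis 88.6 ext [0.1684 0.3981] zmax 0.012
plate+ 4217 [ 0.5296 -0.1951  0.0171] axis 92.2 ext [0.1713 0.3995] zmax 0.08
L 239 [ 0.5325 -0.0873  0.1099] axis 89.7 ext [0.0227 0.0609] zmax 0.1317
R 274 [ 0.5316 -0.3075  0.1097] axis 88.7 ext [0.021  0.0622] zmax 0.1319
scene
grip 303 [0.4866 0.1652 0.0968] axis 68.8 ext [0.0151 0.0597] zmax 0.1049
board 1077 [0.4857 0.1657 0.0767] axis 65.1 ext [0.2106 0.1813] zmax 0.1049
rest 1343 [0.5016 0.1499 0.011 ] axis 59.4 ext [0.1959 0.2184] zmax 0.0149
plate 2928 [ 0.5401 -0.2008  0.0072] axis 90.0 ext [0.1478 0.3753] zmax 0.012
plate+ 6700 [ 0.5446 -0.1998  0.0241] axis 93.1 ext [0.1586 0.3741] zmax 0.08
L 426 [ 0.5367 -0.086   0.1083] axis 87.7 ext [0.0204 0.0631] zmax 0.1299
R 534 [ 0.536  -0.3058  0.1081] axis 92.5 ext [0.0235 0.064 ] zmax 0.1301
```

View pics/topz1.png

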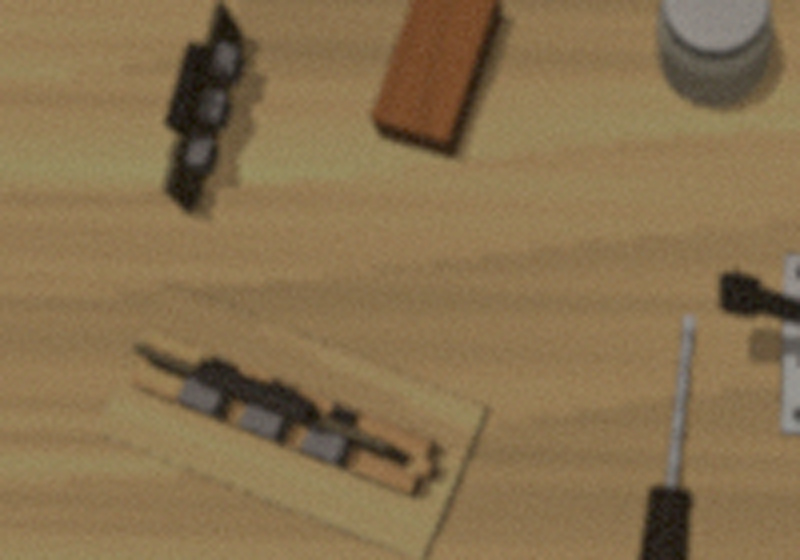

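View pics/topz2.png

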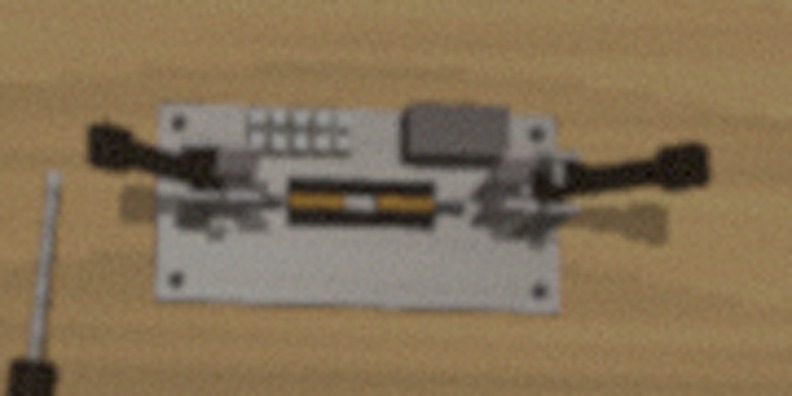

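```bash
cat >> h.py <<'E'
def goto(pos,yawz,tilt=None):
    """shift+rotvec from the present pose; tool y down, tool z at world heading yawz (deg) or +180, nearest"""
    st=robot.read_state(); R0=R.from_quat(st['ee_rot'])
    best=None
    for k in (0,180):
        a=np.radians(yawz+k); z=np.array([np.cos(a),np.sin(a),0]); y=np.array([0,0,-1.]); x=np.cross(y,z)
        R1=R.from_matrix(np.stack([x,y,z],1)); rv=(R0.inv()*R1).as_rotvec()
        if best is None or np.linalg.norm(rv)<np.linalg.norm(best): best=rv
    sh=R0.inv().apply(np.array(pos)-st['tool_pos'])
    print('shift',sh.round(4),'rv',best.round(4),'rows>=',max(np.linalg.norm(sh)/.05,np.degrees(np.linalg.norm(best))/8.59).round(1))
def show():
    st=robot.read_state(); M=R.from_quat(st['ee_rot']).as_matrix()
    print('t',round(st['time'],2),'pos',np.round(st['tool_pos'],4),'zhead',np.degrees(np.arctan2(M[1,2],M[0,2])).round(2),'down',M[:,1].round(4),'F',np.round(st['ft_force'],2),'w',round(st['gripper_width'],4),'q',np.round(st['qpos'],2))
E
python3 - <<'E'
from h import *
show(); print(R.from_quat(robot.read_state()['ee_rot']).as_matrix().round(3)); print(load('wrist').keys())
s=load('wrist'); 
goto([.484,.165,.25],159.5)
goto([.484,.165,.25],-20.5)
# camera offset in tool
M=R.from_quat(robot.read_state()['ee_rot']); print('cam in tool',M.inv().apply(s['origin']-robot.read_state()['tool_pos']), M.inv().apply(s['rotation'][:,2]))
E
```

```text
t 0.15 pos [0.2008 0.5119 0.2497] zhead 68.58 down [-4.e-04 -9.e-04 -1.e+00] F [-1.1   0.27  0.44] w 0.0852 q [1.2  0.09 0.18 1.66 0.   1.57]
[[ 0.931 -0.     0.365]
 [-0.365 -0.001  0.931]
 [-0.    -1.    -0.001]]
dict_keys(['image', 'depth', 'fovy', 'cx', 'cy', 'T_tool_cam', 'origin', 'rotation'])
shift [ 0.3903 -0.     -0.2195] rv [8.0000e-04 1.5548e+00 8.0000e-04] rows>= 10.4
shift [ 0.3903 -0.     -0.2195] rv [8.0000e-04 1.5548e+00 8.0000e-04] rows>= 10.4
cam in tool [-0.06825953 -0.12386042 -0.00153054] [ 2.66891360e-01  9.63726596e-01 -2.21748479e-04]
```

```bash
python3 -m handwheel '0.1 0 -0.06 0 0.4 0 1; 0.2 0 -0.11 0 0.8 0 1; 0.3 0 -0.17 0 1.2 0 1; 0.39 0 -0.22 0 1.555 0 1; 0.39 0 -0.22 0 1.555 0 1; 0.39 0 -0.22 0 1.555 0 1; 0.39 0 -0.22 0 1.555 0 1; 0.39 0 -0.22 0 1.555 0 1; 0.39 0 -0.22 0 1.555 0 1; 0.39 0 -0.22 0 1.555 0 1; 0.39 0 -0.22 0 1.555 0 1; 0.39 0 -0.22 0 1.555 0 1; 0.39 0 -0.22 0 1.555 0 1; 0.39 0 -0.22 0 1.555 0 1'
python3 - <<'E'
from h import *
show(); snap('wrist','w1.png');
E
```

```text
time: 1.55
tool_pos: [0.4833, 0.165, 0.25]
ee_rot: [0.404, -0.58, 0.581, -0.403]
ft_force: [-0.2, 0.6, 0.2]
gripper_width: 0.0854
t 1.55 pos [0.4833 0.165  0.25  ] zhead -20.39 down [-4.e-04 -9.e-04 -1.e+00] F [-0.15  0.58  0.17] w 0.0854 q [ 0.33 -0.01  0.08  1.66 -0.    2.26]
```

View pics/w1.png

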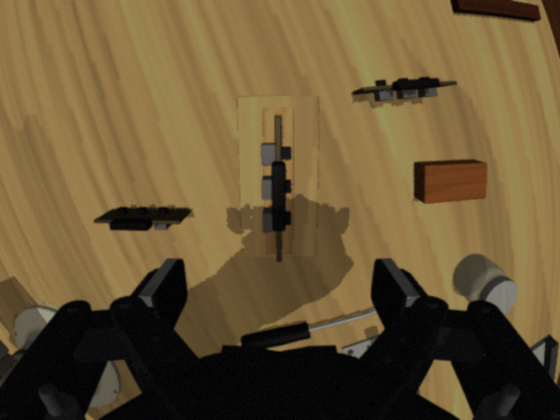

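```bash
cat > m.py <<'E'
from h import *
def top(P,c,rad,lo,hi):
    m=(np.hypot(P[...,0]-c[0],P[...,1]-c[1])<rad)&(P[...,2]>lo)&(P[...,2]<hi)
    Q=P[m]; pts=Q[:,:2].astype(np.float32); r=cv2.minAreaRect(pts); b=cv2.boxPoints(r)
    e1=b[1]-b[0];e2=b[2]-b[1]; e=e1 if np.linalg.norm(e1)>np.linalg.norm(e2) else e2
    w,V=np.linalg.eigh(np.cov((pts-pts.mean(0)).T)); a=V[:,1]
    print(len(Q),'mean',Q.mean(0).round(4),'medz',np.median(Q[:,2]).round(4),'rect',np.round(r[0],4),np.round(r[1],4),'rectang',(np.degrees(np.arctan2(e[1],e[0]))%180).round(2),'pca',(np.degrees(np.arctan2(a[1],a[0]))%180).round(2))
E
python3 - <<'E'
from m import *
s=load('wrist');P=cloud(s,True)
for n,(u,v) in dict(tbl=(340,120),restbase=(250,110),strip=(268,120),grip=(279,190),board=(278,125)).items(): print(n,P[v,u].round(4),s['image'][v,u])
print('grip');top(P,[.484,.165],.06,.088,.12)
print('board',);top(P,[.484,.165],.09,.06,.12)
# rays: grip columns at rows within
g=s['image'].astype(int).sum(2)
for v in [170,180,190,200,210,220]:print(v,g[v,266:294])
E
```

```text
tbl [0.5723 0.2057 0.0019] [146 117  71]
restbase [0.4806 0.2507 0.0107] [154 136  82]
strip [0.496  0.2326 0.0386] [155 129  76]
grip [0.4858 0.1729 0.1029] [21 18 18]
board [0.504  0.2246 0.0792] [77 68 48]
grip
936 mean [0.483  0.168  0.1018] medz 0.102 rect [0.4825 0.1666] [0.0594 0.0118] rectang 70.73 pca 70.74
board
2076 mean [0.4805 0.1719 0.0849] medz 0.0808 rect [0.4775 0.1681] [0.1388 0.0226] rectang 70.07 pca 69.98
170 [344 345 351 344 314 198  99  66  73  64  54  56  61  62  58  60  63  47
  52 122 227 317 341 342 338 328 318 277]
180 [210 210 209 210 195 118  58  56  64  65  61  60  52  57  65  55  52  54
  26  42  70  63  83  90 162 271 295 262]
190 [246 241 237 243 231 157  68  53  59  60  52  52  46  57  49  54  43  39
  24  28  44  51  54  53  93 195 265 281]
200 [304 305 311 304 285 208 106  45  46  51  47  51  47  40  34  40  30  38
  55 106 181 203 206 212 203 191 176 178]
210 [ 64  68  69  75  59  52  28  16  23  22  32  26  31  12  22  11  17  17
  38  80 138 159 158 153 153 175 170 168]
220 [131 136 136 142 135 118  77  30  23  33  14  15  22  15  22  23  16   8
  12   0  32   5  21  19  77 140 166 171]
```

Run:
```python
from h import *
goto([.4828,.1663,.15],-19.5)
```

```text
shift [-0.0011  0.1    -0.001 ] rv [ 0.     -0.0158  0.001 ] rows>= 2.0
```

```bash
python3 -m handwheel '-0.001 0.04 -0.001 0 -0.016 0.001 0.7; -0.001 0.07 -0.001 0 -0.016 0.001 0.7; -0.001 0.1 -0.001 0 -0.016 0.001 0.7; -0.001 0.1 -0.001 0 -0.016 0.001 0.7; -0.001 0.1 -0.001 0 -0.016 0.001 0.7'
python3 - <<'E'
from m import *
show(); s=snap('wrist','w2.png'); P=cloud(s,True)
print('grip');top(P,[.484,.165],.06,.09,.115)
print('board',);top(P,[.484,.165],.09,.06,.085)
goto([.4828,.1663,.093],-19.5)
E
```

```text
time: 2.1
tool_pos: [0.4825, 0.1664, 0.1507]
ee_rot: [-0.409, 0.577, -0.577, 0.408]
ft_force: [0.1, 0.4, -0.4]
gripper_width: 0.0595
t 2.1 pos [0.4825 0.1664 0.1507] zhead -19.44 down [-2.e-04 -1.e-04 -1.e+00] F [ 0.14  0.37 -0.36] w 0.0595 q [ 0.33 -0.02 -0.13  1.46 -0.    2.24]
grip
2127 mean [0.4836 0.1693 0.1019] medz 0.1021 rect [0.4828 0.1667] [0.0603 0.0119] rectang 70.22 pca 70.1
board
2224 mean [0.48   0.1797 0.0707] medz 0.0657 rect [0.477 0.168] [0.14   0.0217] rectang 70.0 pca 68.14
shift [ 0.0003  0.0586 -0.0003] rv [-0.0013  0.0009 -0.001 ] rows>= 1.2
```

View pics/w2.png

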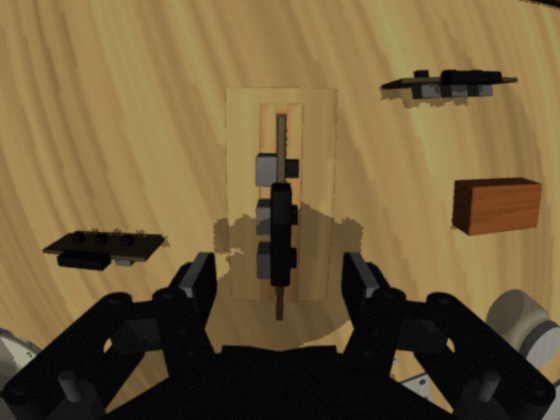

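```bash
python3 -m handwheel '0 0.03 0 0 0 0 0.7; 0 0.058 0 0 0 0 0.7; 0 0.058 0 0 0 0 0.7; 0 0.058 0 0 0 0 0.1; 0 0.058 0 0 0 0 0; 0 0.058 0 0 0 0 0; 0 0.058 0 0 0 0 0; 0 0.058 0 0 0 0 0; 0 0.058 0 0 0 0 0; 0 0.058 0 0 0 0 0' 50
python3 - <<'E'
from h import *
show()
E
```

```text
time: 3.15
tool_pos: [0.484, 0.1669, 0.0955]
ee_rot: [0.407, -0.577, 0.578, -0.41]
ft_force: [-1.0, 0.0, 6.6]
gripper_width: 0.0111
t 3.15 pos [0.484  0.1669 0.0955] zhead -19.44 down [ 0.0041  0.0015 -1.    ] F [-0.98  0.01  6.61] w 0.0111 q [ 0.33 -0.01 -0.22  1.35  0.    2.24]
```

```bash
python3 -m handwheel '0 -0.01 0 0 0 0 0; 0 -0.03 0 0 0 0 0; 0 -0.06 0 0 0 0 0; 0 -0.09 0 0 0 0 0; 0 -0.12 0 0 0 0 0; 0 -0.12 0 0 0 0 0; 0 -0.12 0 0 0 0 0; 0 -0.12 0 0 0 0 0' 50
python3 - <<'E'
from m import *
show(); s=snap('wrist','w3.png'); P=cloud(s,True)
M=R.from_quat(robot.read_state()['ee_rot']); 
goto([.534,-.197,.26],0)
snap('top','t3.png');snap('scene','s3.png')
for z in[.215]: top(P,[.484,.166],.08,.14,.213)
E
```

```text
time: 3.95
tool_pos: [0.4831, 0.1665, 0.2142]
ee_rot: [0.408, -0.577, 0.577, -0.409]
ft_force: [0.3, 0.1, -3.8]
gripper_width: 0.0112
t 3.95 pos [0.4831 0.1665 0.2142] zhead -19.45 down [ 2.2e-03  9.0e-04 -1.0e+00] F [ 0.33  0.13 -3.76] w 0.0112 q [ 0.33 -0.02 -0.    1.58  0.    2.24]
shift [ 0.3257 -0.0462  0.1692] rv [-0.0017 -0.3394 -0.0011] rows>= 7.4
4210 mean [0.4893 0.1955 0.1897] medz 0.1847 rect [0.4847 0.1747] [0.119  0.0375] rectang 82.26 pca 68.49
```

View pics/w3.png

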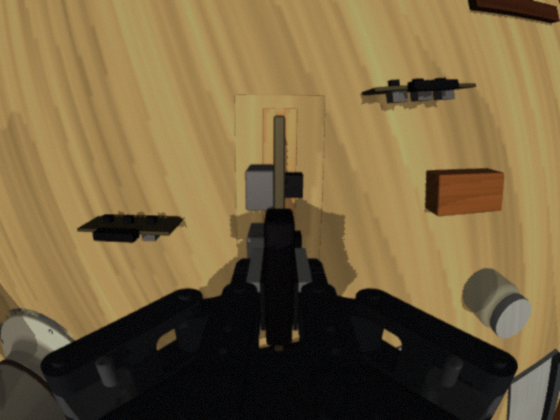

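View pics/s3.png

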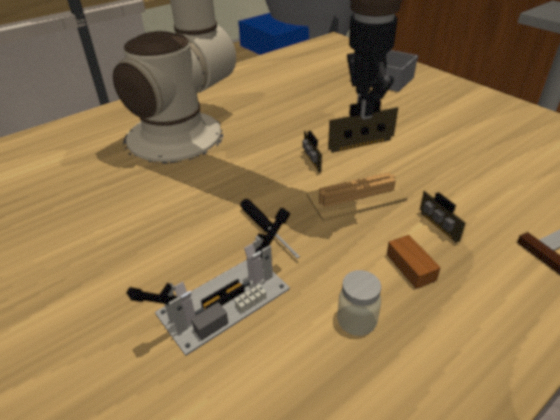

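Run:
```python
from m import *
st=robot.read_state(); Rt=R.from_quat(st['ee_rot']); p=st['tool_pos']
s=load('wrist');P=cloud(s,True)
T=(P-p)@Rt.as_matrix()  # tool coords
m=(abs(T[...,2])<.012)&(T[...,1]>0)&(T[...,1]<.095)&(T[...,0]<.09)&(abs(T[...,0])>.03)
for lo,hi in [(.005,.02),(.02,.06),(.06,.1)]:
    q=T[m&(T[...,1]>lo)&(T[...,1]<hi)]; print(lo,len(q), q.min(0).round(4),q.max(0).round(4),np.median(q,0).round(4)) if len(q) else 0
for v in [114,116,117,118,119,120,130,140,150,200]:
    d=plane(s,np.array([279.]),np.array([v]),.1987,True)[0]; print(v,T[v,279].round(4),((d-p)@Rt.as_matrix()).round(4),s['image'][v,279])
for v in (130,160,205):
    print(v,s['image'][v,270:290].astype(int).sum(1), [T[v,c,2].round(4) for c in range(274,286,2)])
# scene: board bottom edge / length
s=load('scene');P=cloud(s);T=(P-p)@Rt.as_matrix()
m=(abs(T[...,2])<.03)&(T[...,1]>.0)&(T[...,1]<.1)&(abs(T[...,0])<.09)
q=T[m]; print('scene',len(q),q.min(0).round(4),q.max(0).round(4))
for lo,hi in [(.02,.04),(.04,.06),(.06,.08)]:
    a=q[(q[:,1]>lo)&(q[:,1]<hi)]; e=a[abs(a[:,0])>.05]; print(np.percentile(a[:,0],[.5,99.5]).round(4),'z of ends',np.median(e[e[:,0]<0][:,2]).round(4),np.median(e[e[:,0]>0][:,2]).round(4))
print('bottom',np.percentile(q[:,1],[98,99,99.8]))
```

```text
0.005 1111 [-0.0687  0.0134 -0.0032] [0.052  0.0176 0.0017] [-0.0489  0.0154 -0.0006]
0.02 907 [-0.0431  0.0285 -0.012 ] [-0.03    0.0537  0.0116] [-0.0367  0.0325 -0.0049]
114 [-0.0734  0.1757 -0.0004] [-0.0695  0.0156 -0.0006] [157 117  68]
116 [-0.0687  0.0147 -0.0006] [-0.0687  0.0156 -0.0006] [75 60 40]
117 [-0.0683  0.0162 -0.0006] [-0.0683  0.0156 -0.0006] [76 65 44]
118 [-0.0678  0.0154 -0.0006] [-0.0678  0.0156 -0.0006] [90 78 55]
119 [-0.0674  0.0163 -0.0006] [-0.0674  0.0156 -0.0006] [90 81 56]
120 [-0.067   0.0141 -0.0006] [-0.067   0.0156 -0.0006] [92 81 59]
130 [-0.0627  0.0151 -0.0006] [-0.0627  0.0156 -0.0006] [88 77 55]
140 [-0.0584  0.0155 -0.0006] [-0.0584  0.0156 -0.0006] [89 80 57]
150 [-0.0542  0.0135 -0.0006] [-0.0541  0.0156 -0.0006] [89 78 57]
200 [-0.0321  0.0149 -0.0005] [-0.032   0.0156 -0.0005] [82 72 51]
130 [407 401 376 273 183 209 227 231 231 220 229 220 211 185 173 273 365 395
 406 410] [np.float64(-0.0027), np.float64(-0.0018), np.float64(-0.001), np.float64(-0.0001), np.float64(0.0007), np.float64(0.0016)]
160 [393 389 367 252 166 195 215 229 217 220 220 211 204 157 150 219 284 366
 391 396] [np.float64(-0.0027), np.float64(-0.0018), np.float64(-0.001), np.float64(-0.0001), np.float64(0.0007), np.float64(0.0016)]
205 [257 246 212 147 141 178 197 208 209 208 197 203 188 144 146 210 235 251
 244 236] [np.float64(-0.0028), np.float64(-0.0019), np.float64(-0.001), np.float64(-0.0001), np.float64(0.0008), np.float64(0.0017)]
scene 2356 [-0.0728  0.0001 -0.0064] [0.0695 0.0856 0.0204]
[-0.0708  0.0683] z of ends 0.0018 0.0011
[-0.0706  0.0683] z of ends 0.0018 0.0015
[-0.0708  0.068 ] z of ends 0.0017 0.001
bottom [0.08247062 0.08339984 0.08470638]
```

Run:
```python
from m import *
goto([.534,-.30,.30],0)
```

```text
shift [ 0.4228 -0.0861  0.2035] rv [-0.0019 -0.3394 -0.0012] rows>= 9.5
```

```bash
python3 -m handwheel '0.02 -0.03 0.01 0 -0.02 0 0; 0.06 -0.06 0.03 -0.001 -0.05 -0.001 0; 0.1 -0.08 0.05 -0.001 -0.08 -0.001 0; 0.14 -0.085 0.07 -0.001 -0.11 -0.001 0; 0.18 -0.086 0.09 -0.001 -0.15 -0.001 0; 0.22 -0.086 0.11 -0.001 -0.18 -0.001 0; 0.26 -0.086 0.13 -0.001 -0.21 -0.001 0; 0.3 -0.086 0.15 -0.001 -0.24 -0.001 0; 0.34 -0.086 0.17 -0.001 -0.27 -0.001 0; 0.38 -0.086 0.185 -0.001 -0.3 -0.001 0; 0.4 -0.086 0.195 -0.002 -0.32 -0.001 0; 0.415 -0.086 0.2 -0.002 -0.33 -0.001 0; 0.423 -0.086 0.2035 -0.002 -0.339 -0.001 0; 0.423 -0.086 0.2035 -0.002 -0.339 -0.001 0; 0.423 -0.086 0.2035 -0.002 -0.339 -0.001 0'
python3 - <<'E'
from m import *
show(); s=snap('wrist','w4.png')
E
```

```text
time: 5.6
tool_pos: [0.534, -0.2995, 0.2998]
ee_rot: [-0.5, 0.5, -0.5, 0.5]
ft_force: [-0.4, 0.9, -3.4]
gripper_width: 0.011
t 5.6 pos [ 0.534  -0.2995  0.2998] zhead -0.02 down [-4.e-04  7.e-04 -1.e+00] F [-0.43  0.87 -3.4 ] w 0.011 q [-0.51  0.27  0.49  1.79  0.    1.06]
```

View pics/w4.png

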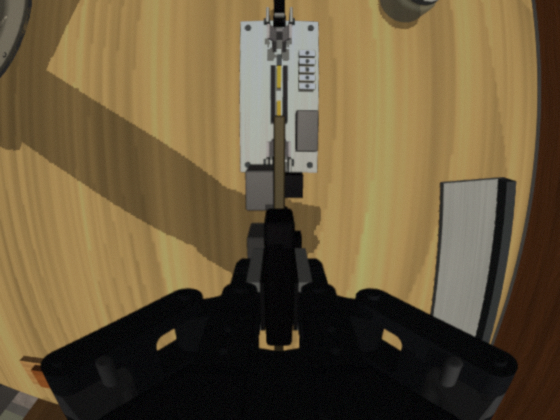

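Run:
```python
from m import *
s=load('wrist');P=cloud(s,True); im=s['image'].astype(int)
v,u=np.mgrid[0:420,0:560]
m=(im.max(2)-im.min(2)<30)&(im.sum(2)>300)&(abs(P[...,2]-.006)<.012)&(P[...,0]>.45)&(P[...,0]<.62)&(P[...,1]<-.07)&(P[...,1]>-.33)
m=m.astype(np.uint8); n,l,st,c=cv2.connectedComponentsWithStats(m); k=1+st[1:,4].argmax(); mm=l==k; print(st[k])
W=plane(s,u[mm],v[mm],.006,True)[:,:2].astype(np.float32)
print(cv2.minAreaRect(W), 'z',np.median(P[mm][:,2]))
# sides: edge x at y's
for y0 in np.arange(-.28,-.1,.03):
    a=W[abs(W[:,1]-y0)<.004]; 
    if len(a): print(y0.round(2),a[:,0].min().round(4),a[:,0].max().round(4),a[:,0].min()/2+a[:,0].max()/2)
for x0 in (.5,.515,.55,.56,.575):
    a=W[abs(W[:,0]-x0)<.003]; print(x0,a[:,1].min().round(4),a[:,1].max().round(4),(a[:,1].min()/2+a[:,1].max()/2).round(4))
z=s['image'][0:210,200:340]
cv2.imwrite('pics/w4z.png',cv2.resize(z,None,fx=4,fy=4,interpolation=cv2.INTER_CUBIC)[:600,:,::-1])
for nm in ['scene','top']:
    s=snap(nm,nm+'4.png')
```

```text
[ 240   20   42  152 4300]
((0.5090155005455017, -0.19686903059482574), (0.1990484893321991, 0.05249200761318207), 89.7867202758789) z 0.006372639295972843
-0.28 0.4825 0.515 0.49871543
-0.25 0.483 0.524 0.5035136
-0.22 0.4833 0.5203 0.5018092
-0.19 0.4835 0.5216 0.5025421
-0.16 0.4835 0.5292 0.5063196
-0.13 0.4833 0.5228 0.5030551
-0.1 0.4843 0.5125 0.49841255
0.5 -0.2859 -0.0984 -0.1921
0.515 -0.2795 -0.0974 -0.1884Traceback (most recent call last):
  File "<stdin>", line 13, in <module>
    return umr_minimum(a, axis, None, out, keepdims, initial, where)
ValueError: zero-size array to reduction operation minimum which has no identity
```

Run:
```python
from m import *
s=load('wrist');P=cloud(s,True); im=s['image'].astype(int)
v,u=np.mgrid[0:420,0:560]
mm=(im.max(2)-im.min(2)<35)&(im.sum(2)>260)&(abs(P[...,2]-.006)<.008)&(P[...,0]>.45)&(P[...,0]<.62)&(P[...,1]<-.07)&(P[...,1]>-.33)
W=plane(s,u[mm],v[mm],.006,True)[:,:2].astype(np.float32)
print(cv2.minAreaRect(W))
for y0 in np.arange(-.28,-.1,.03):
    a=W[abs(W[:,1]-y0)<.004]; 
    if len(a): print(y0.round(2),a[:,0].min().round(4),a[:,0].max().round(4),a[:,0].min()/2+a[:,0].max()/2)
for x0 in (.49,.5,.515,.55,.56,.575):
    a=W[abs(W[:,0]-x0)<.003]; 
    if len(a): print(x0,a[:,1].min().round(4),a[:,1].max().round(4),(a[:,1].min()/2+a[:,1].max()/2).round(4))
z=s['image'][0:210,200:340]
cv2.imwrite('pics/w4z.png',cv2.resize(z[:145],None,fx=4,fy=4,interpolation=cv2.INTER_CUBIC)[:600,:,::-1])
for nm in ['top']:
    s=snap(nm,nm+'4.png')
s=load('top');P=cloud(s);im=s['image'].astype(int)
mm=(im.max(2)-im.min(2)<45)&(im.sum(2)>230)&(abs(P[...,2]-.006)<.010)&(P[...,0]>.45)&(P[...,0]<.62)&(P[...,1]<-.07)&(P[...,1]>-.33)
W=plane(s,u[mm],v[mm],.006)[:,:2].astype(np.float32); print('top',cv2.minAreaRect(W))
s=load('scene');P=cloud(s);im=s['image'].astype(int)
mm=(im.max(2)-im.min(2)<45)&(im.sum(2)>230)&(abs(P[...,2]-.006)<.010)&(P[...,0]>.45)&(P[...,0]<.62)&(P[...,1]<-.07)&(P[...,1]>-.33)
W=plane(s,u[mm],v[mm],.006)[:,:2].astype(np.float32); print('scene',cv2.minAreaRect(W))
```

```text
((0.5325315594673157, -0.19317276775836945), (0.20881754159927368, 0.09981877356767654), 89.7579574584961)
-0.28 0.4825 0.5809 0.53166926
-0.25 0.483 0.5534 0.5181663
-0.22 0.4833 0.5697 0.52652836
-0.19 0.4835 0.5824 0.53294206
-0.16 0.4835 0.5824 0.53293794
-0.13 0.4833 0.5826 0.53293246
-0.1 0.483 0.5828 0.5329196
0.49 -0.2963 -0.098 -0.1972
0.5 -0.2872 -0.0984 -0.1928
0.515 -0.2795 -0.0974 -0.1884
0.55 -0.2965 -0.0888 -0.1926
0.56 -0.2977 -0.0985 -0.1981
0.575 -0.2976 -0.098 -0.1978
top ((0.5362273454666138, -0.21228334307670593), (0.2529859244823456, 0.1403840333223343), 81.10990142822266)
scene ((0.5245094299316406, -0.19594097137451172), (0.2022961974143982, 0.12193726748228073), 89.73688507080078)
```

View pics/w4z.png

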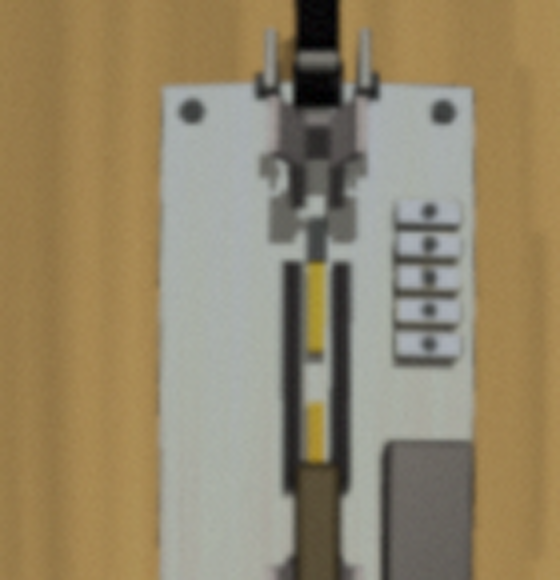

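```bash
python3 -m handwheel '-0.03 0.02 -0.0005 0 0 0 0; -0.06 0.04 -0.0005 0 0 0 0; -0.09 0.06 -0.0005 0 0 0 0; -0.1025 0.08 -0.0005 0 0 0 0; -0.1025 0.08 -0.0005 0 0 0 0; -0.1025 0.08 -0.0005 0 0 0 0; -0.1025 0.08 -0.0005 0 0 0 0'
python3 - <<'E'
from m import *
show(); s=snap('wrist','w5.png');snap('scene','s5.png');snap('top','t5.png')
E
```

```text
time: 6.4
tool_pos: [0.5339, -0.1971, 0.2216]
ee_rot: [0.5, -0.499, 0.501, -0.5]
ft_force: [-0.2, -0.2, -3.7]
gripper_width: 0.0112
t 6.4 pos [ 0.5339 -0.1971  0.2216] zhead 0.01 down [ 1.9e-03 -5.0e-04 -1.0e+00] F [-0.22 -0.21 -3.67] w 0.0112 q [-0.35  0.12  0.16  1.61  0.    1.22]
```

View pics/w5.png

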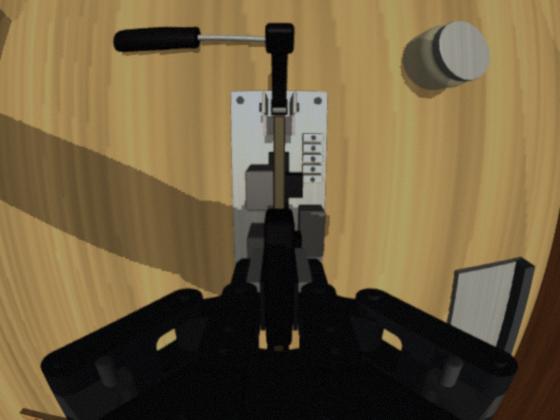

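View pics/s5.png

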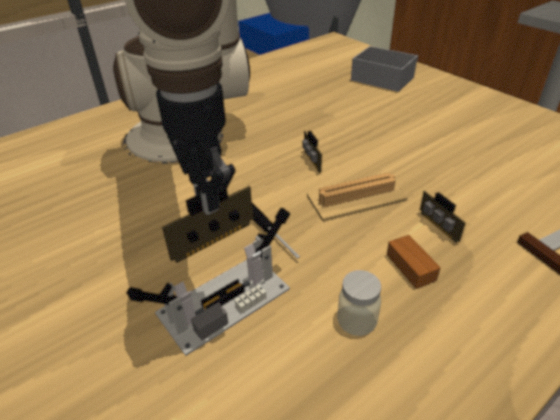

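Run:
```python
from m import *
s=load('wrist');P=cloud(s,True); im=s['image'].astype(int)
v,u=np.mgrid[0:420,0:560]
mm=(im.max(2)-im.min(2)<40)&(im.sum(2)>260)&(abs(P[...,2]-.006)<.008)&(P[...,0]>.45)&(P[...,0]<.62)&(P[...,1]<-.07)&(P[...,1]>-.33)
W=plane(s,u[mm],v[mm],.006,True)[:,:2]
for y0 in np.arange(-.18,-.1,.02):
    a=W[abs(W[:,1]-y0)<.004]; print(y0.round(2),a[:,0].min().round(4),a[:,0].max().round(4),a[:,0].min()/2+a[:,0].max()/2)
for x0 in (.49,.5,.56,.575):
    a=W[abs(W[:,0]-x0)<.002]; print(x0,a[:,1].max().round(4))
m=(P[...,2]>.09)&(P[...,2]<.15)&(P[...,1]>-.12)&(P[...,1]<-.03)&(abs(P[...,0]-.533)<.03)
q=P[m]; print('Ltab',q.mean(0),q.min(0),q.max(0)); 
q2=q[q[:,2]>.105];print(np.median(q2,0),np.ptp(q2,axis=0))
# guides tops
m=(P[...,2]>.06)&(P[...,2]<.09)&(P[...,1]>-.14)&(P[...,1]<-.09)&(abs(P[...,0]-.533)<.03)
q=P[m];print('guide',len(q),q.min(0),q.max(0),q.mean(0))
st=robot.read_state();T=(P-st['tool_pos'])@R.from_quat(st['ee_rot']).as_matrix()
print('board end z(tool)',[T[130,c,2].round(4) for c in range(272,288,2)], [im[130,c].sum() for c in range(270,290)])
goto([.5335,-.1967,.16],-.1)
```

```text
-0.18 0.4835 0.5822 0.53285663640618
-0.16 0.4829 0.5827 0.5328073176042443
-0.14 0.4833 0.5824 0.5328304956777461
-0.12 0.4836 0.5821 0.5328219841206856
0.49 -0.0978
0.5 -0.0981
0.56 -0.0982
0.575 -0.0978
Ltab [ 0.533131   -0.08453257  0.11231194] [ 0.52323353 -0.11957995  0.09003454] [ 0.54334825 -0.05955038  0.13001205]
[ 0.53301337 -0.07393871  0.122126  ] [0.02011473 0.05650281 0.02501155]
guide 723 [ 0.51615696 -0.13996191  0.06163521] [ 0.55011197 -0.09926346  0.08997465] [ 0.5328544  -0.1241933   0.07536315]
board end z(tool) [np.float64(-0.0068), np.float64(-0.0031), np.float64(-0.0023), np.float64(-0.0014), np.float64(-0.0006), np.float64(0.0003), np.float64(0.0011), np.float64(0.005)] [np.int64(238), np.int64(238), np.int64(220), np.int64(165), np.int64(147), np.int64(191), np.int64(220), np.int64(224), np.int64(229), np.int64(227), np.int64(235), np.int64(224), np.int64(220), np.int64(182), np.int64(150), np.int64(202), np.int64(238), np.int64(254), np.int64(260), np.int64(260)]
shift [-0.0007  0.0611 -0.0004] rv [-0.0014  0.0014  0.0002] rows>= 1.2
```

```bash
python3 -m handwheel '-0.0005 0.02 -0.0003 -0.0014 0.001 0 0; -0.0005 0.04 -0.0003 -0.0014 0.001 0 0; -0.0005 0.055 -0.0003 -0.0014 0.001 0 0; -0.0005 0.065 -0.0003 -0.0014 0.001 0 0; -0.0005 0.07 -0.0003 -0.0014 0.001 0 0; -0.0005 0.075 -0.0003 -0.0014 0.001 0 0;  -0.0005 0.08 -0.0003 -0.0014 0.001 0 0'
python3 -c "
from h import *
show()"
python3 -m handwheel '0 0.005 0 0 0 0 0; 0 0.01 0 0 0 0 0; 0 0.015 0 0 0 0 0; 0 0.02 0 0 0 0 0; 0 0.025 0 0 0 0 0'
python3 -c "
from h import *
show(); snap('wrist','w6.png');snap('scene','s6.png')"
```

```text
time: 7.25
tool_pos: [0.534, -0.1971, 0.1414]
ee_rot: [0.5, -0.5, 0.501, -0.5]
ft_force: [0.6, -0.2, -2.2]
gripper_width: 0.0109
t 7.25 pos [ 0.534  -0.1971  0.1414] zhead -0.08 down [ 1.e-03 -6.e-04 -1.e+00] F [ 0.65 -0.23 -2.2 ] w 0.0109 q [-0.35  0.12 -0.    1.45 -0.    1.22]
time: 7.75
tool_pos: [0.534, -0.1971, 0.116]
ee_rot: [0.5, -0.5, 0.501, -0.5]
ft_force: [-0.7, -0.5, -3.2]
gripper_width: 0.0108
t 7.75 pos [ 0.534  -0.1971  0.116 ] zhead -0.08 down [ 1.e-03 -6.e-04 -1.e+00] F [-0.68 -0.51 -3.23] w 0.0108 q [-0.35  0.12 -0.05  1.4  -0.    1.22]
```

View pics/w6.png

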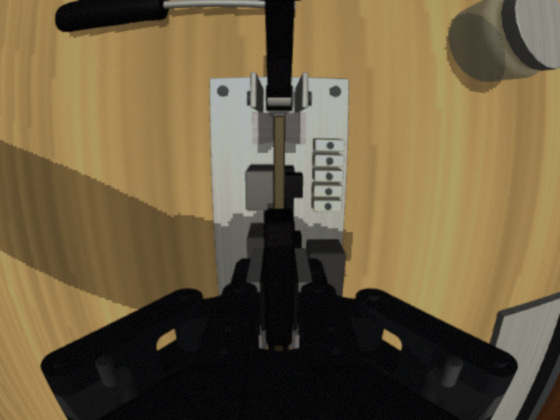

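View pics/s6.png

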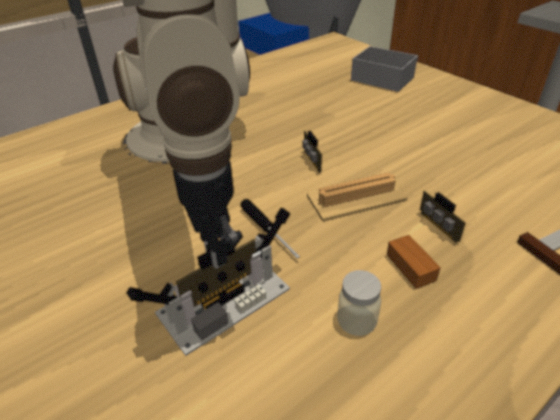

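```bash
python3 -m handwheel '0 0.003 0 0 0 0 0; 0 0.006 0 0 0 0 0; 0 0.008 0 0 0 0 0; 0 0.01 0 0 0 0 0; 0 0.01 0 0 0 0 0'
python3 -m handwheel '0 0.0015 0 0 0 0 0; 0 0.0015 0 0 0 0 0'
python3 -m handwheel '0 0.001 0 0 0 0 0; 0 0.001 0 0 0 0 0'
```

```text
time: 8.35
tool_pos: [0.5335, -0.1969, 0.1052]
ee_rot: [-0.5, 0.5, -0.5, 0.499]
ft_force: [0.2, 0.1, -3.5]
gripper_width: 0.0113
time: 8.55
tool_pos: [0.5336, -0.1969, 0.1037]
ee_rot: [-0.5, 0.5, -0.5, 0.5]
ft_force: [-0.2, -0.2, -3.6]
gripper_width: 0.0112
time: 8.75
tool_pos: [0.5336, -0.197, 0.103]
ee_rot: [0.5, -0.5, 0.5, -0.5]
ft_force: [-0.9, -0.9, 0.5]
gripper_width: 0.011
```

```bash
python3 -m handwheel '0 0.0005 0 0 0 0 0.2; 0 0.0005 0 0 0 0 0.3; 0 0.0005 0 0 0 0 0.4; 0 0 0 0 0 0 0.45; 0 0 0 0 0 0 0.45'
python3 -m handwheel '0 -0.02 0 0 0 0 0.45; 0 -0.05 0 0 0 0 0.45; 0 -0.09 0 0 0 0 0.45; 0 -0.12 0 0 0 0 0.45; 0 -0.12 0 0 0 0 0.45; 0 -0.12 0 0 0 0 0.45'
python3 -c "
from h import *
show(); snap('wrist','w7.png');snap('scene','s7.png');snap('top','t7.png')"
```

```text
time: 9.25
tool_pos: [0.5337, -0.197, 0.1031]
ee_rot: [0.5, -0.5, 0.501, -0.5]
ft_force: [-0.3, -0.3, -0.6]
gripper_width: 0.0388
time: 9.85
tool_pos: [0.534, -0.1971, 0.2235]
ee_rot: [0.499, -0.5, 0.501, -0.5]
ft_force: [-0.3, -0.1, -1.0]
gripper_width: 0.0384
t 9.85 pos [ 0.534  -0.1971  0.2235] zhead -0.08 down [ 1.4e-03 -8.0e-04 -1.0e+00] F [-0.29 -0.08 -1.03] w 0.0384 q [-0.35  0.12  0.16  1.61 -0.    1.22]
```

View pics/w7.png

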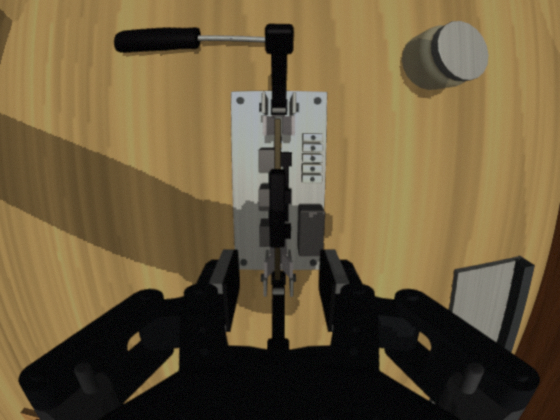

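View pics/s7.png

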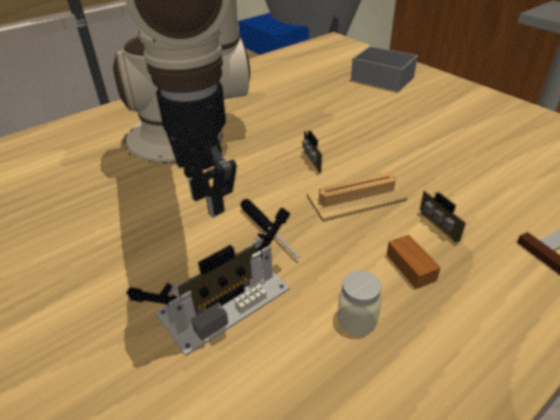

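Run:
```python
from m import *
for nm in ['wrist','top','scene']:
    s=load(nm);P=cloud(s,nm=='wrist')
    for side,yr in (('L',(-.125,-.03)),('R',(-.37,-.27))):
        m=(P[...,2]>.085)&(P[...,2]<.15)&(P[...,1]>yr[0])&(P[...,1]<yr[1])&(abs(P[...,0]-.533)<.03)&(s['image'].astype(int).sum(2)<230)
        q=P[m]
        if len(q)<20: print(nm,side,'few');continue
        yy=q[:,1] if side=='L' else -q[:,1]
        A=np.polyfit(yy,q[:,2],1)
        print(nm,side,len(q),'y',np.percentile(q[:,1],[1,99]).round(4),'z99',np.percentile(q[:,2],99).round(4),'x',np.percentile(q[:,0],[1,50,99]).round(4),'lean from vert',np.arctan2(1,A[0]).round(3))
    print(nm,'grip:');top(P,[.533,-.198],.045,.1,.118)
```

```text
wrist L 1674 y [-0.1217 -0.0615] z99 0.1291 x [0.5238 0.5333 0.5427] lean from vert 0.973
wrist R 881 y [-0.3215 -0.2723] z99 0.1216 x [0.5232 0.5322 0.5411] lean from vert 1.12
wrist grip:
1210 mean [ 0.5313 -0.1961  0.1098] medz 0.1099 rect [ 0.5311 -0.1978] [0.0119 0.0597] rectang 90.17 pca 89.89
top L 225 y [-0.1193 -0.061 ] z99 0.1302 x [0.524  0.5322 0.5419] lean from vert 0.989
top R few
top grip:
1 mean [ 0.5374 -0.168   0.1077] medz 0.1077 rect [ 0.5374 -0.168 ] [0. 0.] rectang 0.0 pca nan
scene L 355 y [-0.1165 -0.064 ] z99 0.1292 x [0.5273 0.5382 0.5448] lean from vert 0.946
scene R 504 y [-0.3327 -0.275 ] z99 0.1288 x [0.5254 0.5373 0.5435] lean from vert 0.999
scene grip:
395 mean [ 0.5351 -0.197   0.1081] medz 0.1097 rect [ 0.5327 -0.1954] [0.0605 0.0143] rectang 89.14 pca 89.54m.py:6: RuntimeWarning: Degrees of freedom <= 0 for slice
  w,V=np.linalg.eigh(np.cov((pts-pts.mean(0)).T)); a=V[:,1]
  c *= np.true_divide(1, fact)
  c *= np.true_divide(1, fact)
```

```bash
python3 -m handwheel '-0.04 0 0 0 0 -0.05 0.2; -0.08 0 0 0 0 -0.15 0; -0.12 0 0 0 0 -0.25 0; -0.15 0.01 0 0 0 -0.35 0; -0.177 0.033 0 0 0 -0.45 0; -0.177 0.033 0 0 0 -0.45 0; -0.177 0.033 0 0 0 -0.45 0; -0.177 0.033 0 0 0 -0.45 0' 40
python3 -c "
from h import *
show(); snap('wrist','w8.png');snap('scene','s8.png')
print(R.from_quat(robot.read_state()['ee_rot']).as_matrix().round(3))"
```

```text
time: 10.8
tool_pos: [0.5335, -0.0205, 0.1889]
ee_rot: [0.599, -0.377, 0.599, -0.375]
ft_force: [0.9, -1.0, 0.2]
gripper_width: -0.0001
t 10.8 pos [ 0.5335 -0.0205  0.1889] zhead -0.13 down [-0.0026 -0.434  -0.9009] F [ 0.85 -0.96  0.18] w -0.0001 q [ 0.18  0.08  0.    1.58 -0.44  1.77]
[[-0.003 -0.002  1.   ]
 [-0.901 -0.434 -0.004]
 [ 0.434 -0.901 -0.001]]
```

View pics/w8.png

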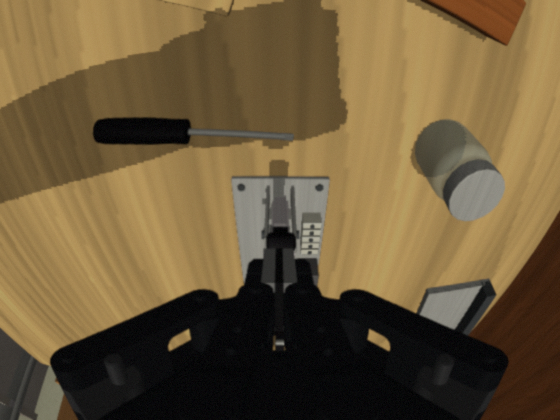

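View pics/s8.png

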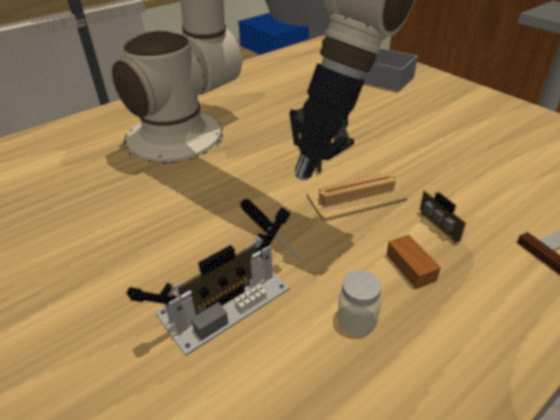

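```bash
cat >> h.py <<'E'
def tip(side):
    st=robot.read_state();M=R.from_quat(st['ee_rot']).as_matrix()
    sx=1 if side=='L' else -1
    return st['tool_pos']+M@np.array([sx*.011,.019,0])
def arc(side,ths,yh,gap=0,r=.071,hz=.064):
    st=robot.read_state();M=R.from_quat(st['ee_rot']).as_matrix(); c=tip(side); s=1 if side=='L' else -1
    rel=np.array([c[1]-yh,c[2]-hz])*[s,1]
    print('tip',c.round(4),'F',np.round(st['ft_force'],2),'t',round(st['time'],2),'theta if touching at tip', (np.arctan2(rel[0],rel[1])-np.arcsin(.006/np.hypot(*rel))).round(3),'r',np.sqrt(rel@rel-36e-6).round(4))
    for th in ths:
        p=np.array([.5335, yh+s*(r*np.sin(th)+(.006+gap)*np.cos(th)), hz+r*np.cos(th)-(.006+gap)*np.sin(th)])
        d=M.T@(p-c); print(round(float(th),3),d.round(4))
E
python3 -c "
from h import *
arc('L',[.71],-.118,.02)
arc('L',[.71,.65,.6,.55,.5,.45,.4,.35,.3,.25],-.118)"
```

```text
tip [ 0.5335 -0.0393  0.1771] F [-0.24 -0.67  0.25] t 10.9 theta if touching at tip 0.564 r 0.1377
0.71 [-0.0216  0.0742  0.    ]
tip [ 0.5335 -0.0393  0.1771] F [-0.24 -0.67  0.25] t 10.9 theta if touching at tip 0.564 r 0.1377
0.71 [-0.0023  0.069   0.0001]
0.65 [0.0018 0.0677 0.0001]
0.6 [0.0052 0.0668 0.0001]
0.55 [0.0087 0.0661 0.0001]
0.5 [0.0122 0.0655 0.0001]
0.45 [0.0158 0.0651 0.0001]
0.4 [0.0193 0.0649 0.0001]
0.35 [0.0229 0.0648 0.0002]
0.3 [0.0264 0.065  0.0002]
0.25 [0.03   0.0653 0.0002]
```

```bash
python3 -m handwheel '-0.015 0.03 0 0 0 0 0; -0.022 0.06 0 0 0 0 0; -0.022 0.072 0 0 0 0 0; -0.022 0.072 0 0 0 0 0; -0.022 0.072 0 0 0 0 0'
python3 -c "
from h import *
arc('L',[.71,.65,.6,.55,.5,.45,.4],-.118); snap('scene','s9.png')"
```

```text
time: 11.4
tool_pos: [0.534, -0.0331, 0.1166]
ee_rot: [0.597, -0.378, 0.6, -0.375]
ft_force: [-0.1, 0.3, 0.3]
gripper_width: -0.0003
tip [ 0.5339 -0.0513  0.1042] F [-0.07  0.25  0.34] t 11.4 theta if touching at tip 0.951 r 0.0777
0.71 [ 0.0185 -0.0019 -0.0003]
0.65 [ 0.0226 -0.0032 -0.0003]
0.6 [ 0.026  -0.0041 -0.0003]
0.55 [ 0.0295 -0.0049 -0.0003]
0.5 [ 0.033  -0.0054 -0.0003]
0.45 [ 0.0366 -0.0058 -0.0002]
0.4 [ 0.0401 -0.006  -0.0002]
```

View pics/s9.png

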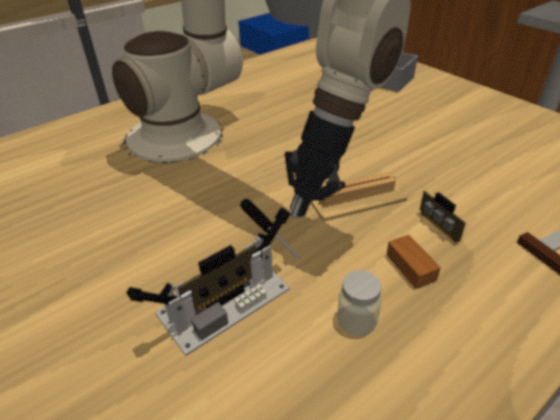

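Clear of the tab, at its height. Push along the arc to about 0.5 rad.

```bash
python3 -m handwheel '0.006 0 0 0 0 0 0; 0.012 0 0 0 0 0 0; 0.016 -0.001 0 0 0 0 0; 0.0185 -0.002 0 0 0 0 0; 0.0205 -0.0025 0 0 0 0 0; 0.0225 -0.003 0 0 0 0 0'
python3 -m handwheel '0.002 -0.0005 0 0 0 0 0; 0.004 -0.001 0 0 0 0 0; 0.006 -0.0015 0 0 0 0 0; 0.008 -0.002 0 0 0 0 0; 0.01 -0.0025 0 0 0 0 0'
python3 -c "
from h import *
arc('L',[.5,.45,.4,.35,.3,.25,.2],-.118); snap('scene','s10.png');snap('wrist','w10.png')"
```

```text
time: 12.05
tool_pos: [0.5345, -0.0515, 0.1298]
ee_rot: [0.597, -0.377, 0.6, -0.376]
ft_force: [0.5, 4.8, 0.3]
gripper_width: 0.0003
time: 12.55
tool_pos: [0.5343, -0.0597, 0.1362]
ee_rot: [0.597, -0.377, 0.6, -0.376]
ft_force: [2.4, 1.6, -3.6]
gripper_width: 0.0
tip [ 0.5342 -0.0778  0.1238] F [ 2.44  1.65 -3.59] t 12.55 theta if touching at tip 0.508 r 0.0718
0.5 [ 0.0006  0.0008 -0.0007]
0.45 [ 0.0042  0.0004 -0.0007]
0.4 [ 0.0077  0.0001 -0.0007]
0.35 [ 0.0113  0.0001 -0.0007]
0.3 [ 0.0148  0.0002 -0.0006]
0.25 [ 0.0184  0.0006 -0.0006]
0.2 [ 0.0219  0.001  -0.0006]
```

View pics/s10.png

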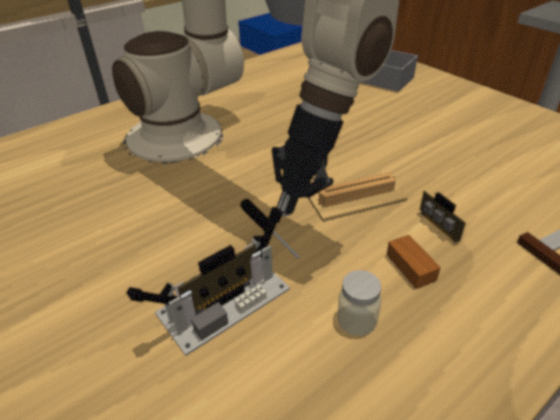

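```bash
python3 -m handwheel '0.002 0.0005 -0.0003 0 0 0 0; 0.004 0.0005 -0.0005 0 0 0 0; 0.006 0.0004 -0.0005 0 0 0 0; 0.008 0.0002 -0.0005 0 0 0 0; 0.01 0.0001 -0.0005 0 0 0 0; 0.012 0.0001 -0.0005 0 0 0 0'
python3 -c "
from h import *
arc('L',[.35,.3,.25,.2],-.118)"
python3 -m handwheel '0.001 0 0 0 0 0 0; 0.002 0 0 0 0 0 0; 0.003 0 0 0 0 0 0'
python3 -c "
from h import *
arc('L',[.35,.3,.25,.2,.15,.1],-.118)"
```

```text
time: 13.25
tool_pos: [0.5338, -0.0708, 0.1416]
ee_rot: [0.597, -0.377, 0.6, -0.376]
ft_force: [3.5, 2.7, -1.4]
gripper_width: 0.0001
tip [ 0.5337 -0.0889  0.1292] F [ 3.53  2.7  -1.42] t 13.25 theta if touching at tip 0.335 r 0.0711
0.35 [-0.0011  0.0001 -0.0002]
0.3 [ 0.0025  0.0003 -0.0002]
0.25 [ 0.006   0.0006 -0.0002]
0.2 [ 0.0096  0.0011 -0.0002]
time: 13.55
tool_pos: [0.5337, -0.0736, 0.1428]
ee_rot: [0.597, -0.377, 0.6, -0.376]
ft_force: [2.4, 2.8, -2.9]
gripper_width: -0.0002
tip [ 0.5337 -0.0917  0.1304] F [ 2.35  2.76 -2.85] t 13.55 theta if touching at tip 0.293 r 0.0712
0.35 [-0.0041 -0.     -0.0002]
0.3 [-0.0005  0.0001 -0.0002]
0.25 [ 0.003   0.0004 -0.0002]
0.2 [ 0.0065  0.0009 -0.0001]
0.15 [ 0.01    0.0016 -0.0001]
0.1 [ 0.0135  0.0024 -0.0001]
```

```bash
cat >> h.py <<'E'
def ff(side,yh):
    st=robot.read_state(); c=tip(side); s=1 if side=='L' else -1
    rel=np.array([c[1]-yh,c[2]-.064])*[s,1]; th=np.arctan2(rel[0],rel[1])-np.arcsin(.006/np.hypot(*rel))
    F=st['ft_force']; print('t',round(st['time'],2),'tip',c.round(4),'th',th.round(3),'r',np.sqrt(rel@rel-36e-6).round(4),'F',np.round(F,2),'normal',(s*F[1]*np.cos(th)-F[2]*np.sin(th)).round(2),'|F|',np.linalg.norm(F).round(2))
E
for i in 1; do python3 -m handwheel '0.001 0.0001 0 0 0 0 0; 0.002 0.0002 0 0 0 0 0; 0.003 0.0004 0 0 0 0 0'; done
python3 -c "
from h import *
ff('L',-.118)"
python3 -m handwheel '0.001 0.0001 0 0 0 0 0; 0.002 0.0003 0 0 0 0 0'
python3 -c "
from h import *
ff('L',-.118)"
```

```text
time: 13.85
tool_pos: [0.5337, -0.0765, 0.1437]
ee_rot: [0.597, -0.377, 0.6, -0.376]
ft_force: [0.5, 4.5, -1.7]
gripper_width: 0.0001
t 13.85 tip [ 0.5337 -0.0946  0.1314] th 0.25 r 0.071 F [ 0.47  4.48 -1.7 ] normal 4.76 |F| 4.81
time: 14.05
tool_pos: [0.5337, -0.0785, 0.1444]
ee_rot: [0.597, -0.377, 0.6, -0.376]
ft_force: [2.4, 3.6, -0.7]
gripper_width: -0.0
t 14.05 tip [ 0.5337 -0.0966  0.132 ] th 0.22 r 0.071 F [ 2.35  3.63 -0.7 ] normal 3.69 |F| 4.38
```

```bash
python3 -m handwheel '0.0005 0.0001 0 0 0 0 0; 0.001 0.0002 0 0 0 0 0' | grep force
python3 -c "
from h import *
ff('L',-.118)"
python3 -m handwheel '0.0005 0.0001 0 0 0 0 0; 0.001 0.0002 0 0 0 0 0'|grep force
python3 -c "
from h import *
ff('L',-.118)"
```

```text
ft_force: [2.2, 3.1, -0.7]
t 14.25 tip [ 0.5337 -0.0977  0.1323] th 0.205 r 0.071 F [ 2.22  3.12 -0.68] normal 3.19 |F| 3.88
ft_force: [2.4, 4.3, -1.0]
t 14.45 tip [ 0.5337 -0.0987  0.1326] th 0.19 r 0.071 F [ 2.43  4.26 -0.95] normal 4.36 |F| 5.0
```

```bash
python3 -m handwheel '0.0005 0.0001 0 0 0 0 0; 0.001 0.0002 0 0 0 0 0' | grep force
python3 -c "
from h import *
ff('L',-.118)"
```

```text
ft_force: [2.1, 3.2, -0.5]
t 14.65 tip [ 0.5337 -0.0997  0.1329] th 0.176 r 0.071 F [ 2.1   3.15 -0.52] normal 3.2 |F| 3.83
```

```bash
python3 -m handwheel '0.0005 0.0001 0 0 0 0 0; 0.001 0.0002 0 0 0 0 0' | grep force
python3 -c "
from h import *
ff('L',-.118)"
python3 -m handwheel '0.0005 0.0002 0 0 0 0 0; 0.001 0.0003 0 0 0 0 0'|grep force
python3 -c "
from h import *
ff('L',-.118)"
```

```text
ft_force: [1.8, 3.8, -0.5]
t 14.85 tip [ 0.5337 -0.1007  0.1331] th 0.161 r 0.071 F [ 1.76  3.84 -0.51] normal 3.88 |F| 4.26
ft_force: [2.9, 4.3, -0.4]
t 15.05 tip [ 0.5337 -0.1017  0.1334] th 0.146 r 0.071 F [ 2.91  4.28 -0.43] normal 4.3 |F| 5.19
```

```bash
python3 -m handwheel '0.0005 0.0001 0 0 0 0 0; 0.001 0.0003 0 0 0 0 0' | grep force
python3 -c "
from h import *
ff('L',-.118)"
```

```text
ft_force: [2.1, 3.5, 0.0]
t 15.25 tip [ 0.5337 -0.1028  0.1336] th 0.131 r 0.071 F [2.14 3.49 0.04] normal 3.46 |F| 4.1
```

```bash
python3 -m handwheel '0.0005 0.0001 0 0 0 0 0; 0.001 0.0003 0 0 0 0 0' | grep force
python3 -c "
from h import *
ff('L',-.118)"
python3 -m handwheel '0.0005 0.0002 0 0 0 0 0; 0.001 0.0003 0 0 0 0 0'|grep force
python3 -c "
from h import *
ff('L',-.118)"
```

```text
ft_force: [2.6, 4.3, 0.1]
t 15.45 tip [ 0.5337 -0.1039  0.1338] th 0.115 r 0.0709 F [2.59 4.26 0.06] normal 4.22 |F| 4.98
ft_force: [2.2, 4.4, -0.2]
t 15.65 tip [ 0.5337 -0.105   0.134 ] th 0.1 r 0.0709 F [ 2.2   4.38 -0.21] normal 4.38 |F| 4.91
```

```bash
python3 -m handwheel '0.0005 0.0001 0 0 0 0 0; 0.001 0.0003 0 0 0 0 0' | grep force
python3 -c "
from h import *
ff('L',-.118)"
```

```text
ft_force: [1.9, 5.0, 0.1]
t 15.85 tip [ 0.5337 -0.106   0.1341] th 0.085 r 0.0709 F [1.88 4.96 0.11] normal 4.94 |F| 5.31
```

```bash
python3 -m handwheel '0.0005 0.0001 0 0 0 0 0; 0.001 0.0003 0 0 0 0 0' | grep force
python3 -c "
from h import *
ff('L',-.118)"
python3 -m handwheel '0.0004 0.0002 0 0 0 0 0; 0.0008 0.0003 0 0 0 0 0'|grep force
python3 -c "
from h import *
ff('L',-.118); snap('scene','s11.png')"
```

```text
ft_force: [1.5, 3.9, 0.1]
t 16.05 tip [ 0.5336 -0.1071  0.1343] th 0.07 r 0.0709 F [1.46 3.86 0.14] normal 3.84 |F| 4.13
ft_force: [2.0, 5.6, -0.9]
t 16.25 tip [ 0.5337 -0.1079  0.1344] th 0.058 r 0.0709 F [ 2.02  5.6  -0.86] normal 5.64 |F| 6.02
```

View pics/s11.png

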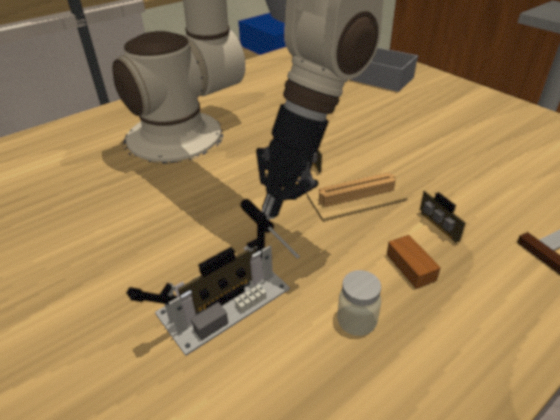

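```bash
python3 -m handwheel '0.0004 0.0001 0 0 0 0 0; 0.0008 0.0003 0 0 0 0 0' | grep force
python3 -c "
from h import *
ff('L',-.118)"
```

```text
ft_force: [1.2, 7.1, 1.0]
t 16.5 tip [ 0.5337 -0.1084  0.1345] th 0.051 r 0.0709 F [1.22 7.07 1.  ] normal 7.01 |F| 7.24
```

```bash
python3 -m handwheel '0.0004 0.0001 0 0 0 0 0; 0.0008 0.0003 0 0 0 0 0' | grep force
python3 -c "
from h import *
ff('L',-.118)"
```

```text
ft_force: [1.4, 7.7, 0.5]
t 16.7 tip [ 0.5337 -0.1088  0.1345] th 0.045 r 0.0709 F [1.38 7.7  0.48] normal 7.67 |F| 7.84
```

```bash
python3 -m handwheel '0.0004 0.0001 0 0 0 0 0; 0.0008 0.0003 0 0 0 0 0' | grep force
python3 -c "
from h import *
ff('L',-.118)"
```

```text
ft_force: [0.6, 8.7, 1.0]
t 16.9 tip [ 0.5337 -0.1091  0.1346] th 0.041 r 0.0709 F [0.64 8.73 0.98] normal 8.68 |F| 8.81
```

```bash
python3 -m handwheel '0.0006 0.0001 0 0 0 0 0; 0.001 0.0003 0 0 0 0 0' | grep force
python3 -c "
from h import *
ff('L',-.118)"
```

```text
ft_force: [1.3, 10.2, 1.5]
t 17.1 tip [ 0.5338 -0.1094  0.1346] th 0.037 r 0.0709 F [ 1.34 10.16  1.52] normal 10.1 |F| 10.36
```

```bash
python3 -m handwheel '0.0006 0.0001 0 0 0 0 0; 0.001 0.0003 0 0 0 0 0' | grep force
python3 -c "
from h import *
ff('L',-.118)"
```

```text
ft_force: [1.1, 11.4, 0.7]
t 17.3 tip [ 0.5337 -0.1096  0.1347] th 0.033 r 0.0709 F [ 1.13 11.43  0.65] normal 11.4 |F| 11.51
```

```bash
python3 -m handwheel '-0.01 -0.005 0 0 0 0 0; -0.03 -0.03 0 0 0 0 0; -0.04 -0.07 0 0 0 0 0; -0.04 -0.11 0 0 0 0 0; -0.04 -0.11 0 0 0 0 0; -0.04 -0.11 0 0 0 0 0'
python3 -c "
from h import *
show(); snap('scene','s12.png');snap('wrist','w12.png'); goto([.5335,-.197,.27],0)"
```

```text
time: 17.9
tool_pos: [0.5339, -0.0081, 0.2301]
ee_rot: [0.596, -0.378, 0.599, -0.379]
ft_force: [0.1, 0.1, -0.6]
gripper_width: 0.0002
t 17.9 pos [ 0.5339 -0.0081  0.2301] zhead -0.05 down [ 0.0028 -0.4276 -0.904 ] F [ 0.14  0.06 -0.63] w 0.0002 q [ 0.2   0.09  0.09  1.66 -0.43  1.79]
shift [0.1878 0.043  0.0006] rv [-0.0006 -0.0022  0.4419] rows>= 3.9
```

View pics/w12.png

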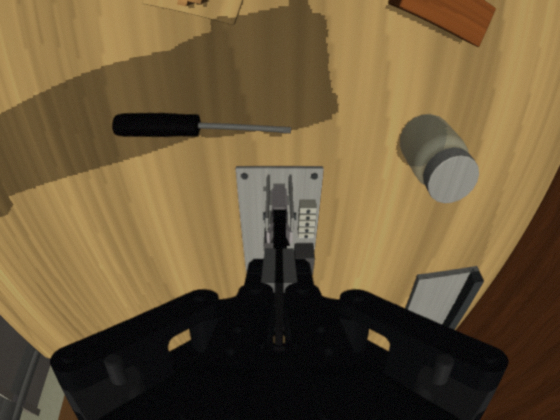

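View pics/s12.png

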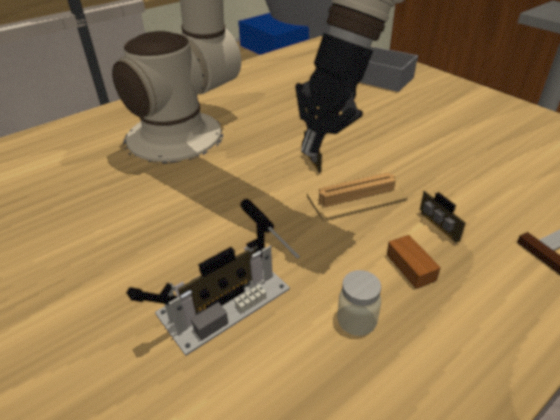

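```bash
python3 -c "
from h import *
goto([.5335,-.197,.27],0);goto([.5335,-.375,.23],0)"
```

```text
shift [0.1878 0.043  0.0006] rv [-0.0006 -0.0022  0.4419] rows>= 3.9
shift [0.3316 0.1553 0.0009] rv [-0.0006 -0.0022  0.4419] rows>= 7.3
```

```bash
python3 -m handwheel '0.035 -0.01 0 -0.001 -0.002 0.1 0; 0.07 0 0 -0.001 -0.002 0.2 0; 0.11 0.01 0 -0.001 -0.002 0.3 0; 0.15 0.028 0 -0.001 -0.002 0.38 0; 0.188 0.043 0.001 -0.001 -0.002 0.442 0; 0.22 0.06 0.001 -0.001 -0.002 0.52 0; 0.25 0.08 0.001 -0.001 -0.002 0.62 0; 0.28 0.105 0.001 -0.001 -0.002 0.72 0; 0.31 0.13 0.001 -0.001 -0.002 0.82 0; 0.332 0.155 0.001 -0.001 -0.002 0.892 0; 0.332 0.155 0.001 -0.001 -0.002 0.892 0; 0.332 0.155 0.001 -0.001 -0.002 0.892 0; 0.332 0.155 0.001 -0.001 -0.002 0.892 0'
python3 -c "
from h import *
show(); snap('scene','s13.png');snap('wrist','w13.png'); print(R.from_quat(robot.read_state()['ee_rot']).as_matrix().round(3))
arc('R',[.71],-.278,.015); arc('R',[.71,.65,.6,.55,.5,.45,.4,.35,.3],-.278)"
```

```text
time: 19.3
tool_pos: [0.5333, -0.3747, 0.2313]
ee_rot: [-0.376, 0.599, -0.376, 0.599]
ft_force: [-0.0, 0.5, 1.1]
gripper_width: 0.0001
t 19.3 pos [ 0.5333 -0.3747  0.2313] zhead 0.0 down [ 4.000e-04  4.342e-01 -9.008e-01] F [-0.03  0.47  1.12] w 0.0001 q [-0.74  0.68  0.84  2.05  0.33  0.78]
[[ 0.002  0.002  1.   ]
 [-0.902  0.433  0.001]
 [-0.433 -0.902  0.003]]
tip [ 0.5336 -0.3558  0.2208] F [-0.22  0.42  0.26] t 19.4 theta if touching at tip 0.426 r 0.1749
0.71 [ 0.0364  0.1119 -0.0004]
tip [ 0.5336 -0.3558  0.2208] F [-0.22  0.42  0.26] t 19.4 theta if touching at tip 0.426 r 0.1749
0.71 [ 0.0219  0.108  -0.0004]
0.65 [ 0.0178  0.1066 -0.0004]
0.6 [ 0.0144  0.1057 -0.0004]
0.55 [ 0.0109  0.105  -0.0004]
0.5 [ 0.0074  0.1044 -0.0004]
0.45 [ 0.0039  0.104  -0.0003]
0.4 [ 0.0003  0.1038 -0.0003]
0.35 [-0.0033  0.1037 -0.0003]
0.3 [-0.0068  0.1039 -0.0003]
```

View pics/w13.png

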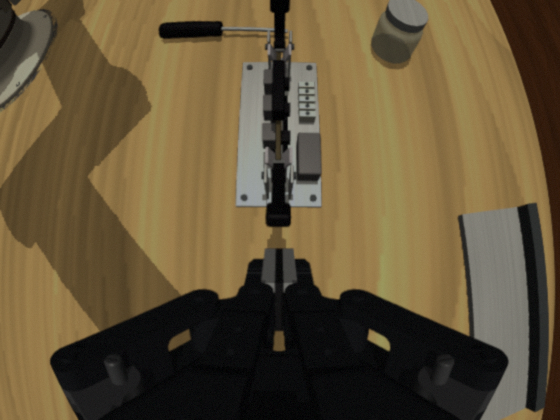

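View pics/s13.png

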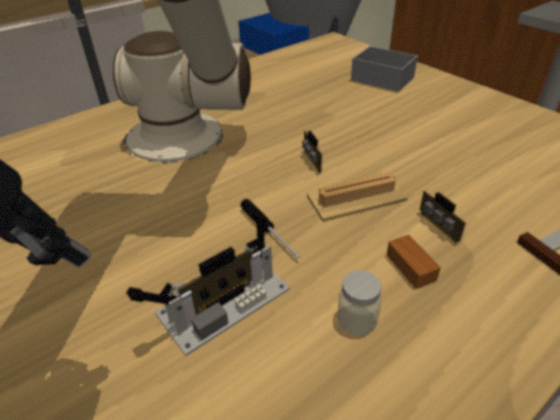

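Run:
```python
from m import *
s=load('wrist');P=cloud(s,True)
im=s['image'].astype(int).sum(2)
m=(P[...,2]>.08)&(P[...,2]<.15)&(P[...,1]>-.36)&(P[...,1]<-.275)&(abs(P[...,0]-.533)<.03)&(im<230)
v,u=np.where(m); m2=m.copy(); m2[240:]=False; q=P[m2]; print(len(q),np.percentile(q,[1,50,99],axis=0).round(4)); 
t=q[q[:,1]<-.31]; print(np.percentile(t,[1,50,99],axis=0).round(4))
print('grip');top(P,[.533,-.198],.045,.095,.118)
for y0 in (-.22,-.20,-.18,-.172):
    k=(abs(P[...,1]-y0)<.003)&(P[...,2]>.09)&(abs(P[...,0]-.532)<.01); print(y0,np.median(P[k][:,2]).round(4))
m=(P[...,2]>.12)&(P[...,2]<.16)&(P[...,1]>-.14)&(P[...,1]<-.05);q=P[m];print('Ltab',np.percentile(q,[1,50,99],axis=0).round(4))
```

```text
1090 [[ 0.5225 -0.3355  0.0892]
 [ 0.5318 -0.3173  0.117 ]
 [ 0.5412 -0.2767  0.1282]]
[[ 0.5223 -0.3356  0.1077]
 [ 0.5319 -0.3262  0.1237]
 [ 0.5413 -0.3104  0.1284]]
grip
698 mean [ 0.5318 -0.2026  0.1052] medz 0.1057 rect [ 0.5313 -0.1984] [0.06   0.0122] rectang 89.82 pca 88.89
-0.22 0.1058
-0.2 0.1059
-0.18 0.1058
-0.172 0.1057
Ltab [[ 0.5234 -0.1221  0.1215]
 [ 0.5325 -0.1203  0.1341]
 [ 0.5424 -0.1177  0.1438]]
```

```bash
python3 -m handwheel '0.015 0.03 -0.001 0 0 0 0; 0.03 0.06 -0.001 0 0 0 0; 0.04 0.09 -0.001 0 0 0 0; 0.041 0.112 -0.001 0 0 0 0; 0.041 0.112 -0.001 0 0 0 0; 0.041 0.112 -0.001 0 0 0 0; 0.041 0.112 -0.001 0 0 0 0'
python3 -c "
from h import *
show();arc('R',[.73,.65,.6,.55,.5,.45,.4,.35,.3],-.278);snap('scene','s14.png')"
```

```text
time: 20.1
tool_pos: [0.5336, -0.3627, 0.1173]
ee_rot: [-0.377, 0.596, -0.378, 0.6]
ft_force: [-0.5, -0.9, -1.0]
gripper_width: 0.0002
t 20.1 pos [ 0.5336 -0.3627  0.1173] zhead 0.11 down [ 0.0043  0.4301 -0.9028] F [-0.54 -0.93 -0.98] w 0.0002 q [-0.73  0.6   0.51  1.78  0.33  0.79]
tip [ 0.5337 -0.3446  0.1049] F [-0.54 -0.93 -0.98] t 20.1 theta if touching at tip 0.943 r 0.0779
0.73 [-0.0168 -0.0009 -0.0001]
0.65 [-0.0222 -0.0027 -0.0001]
0.6 [-0.0256 -0.0037 -0.    ]
0.55 [-0.0291 -0.0044 -0.    ]
0.5 [-0.0326 -0.005  -0.    ]
0.45 [-0.0361 -0.0054  0.    ]
0.4 [-0.0397 -0.0056  0.    ]
0.35 [-0.0433 -0.0057  0.    ]
0.3 [-0.0468 -0.0056  0.0001]
```

View pics/s14.png

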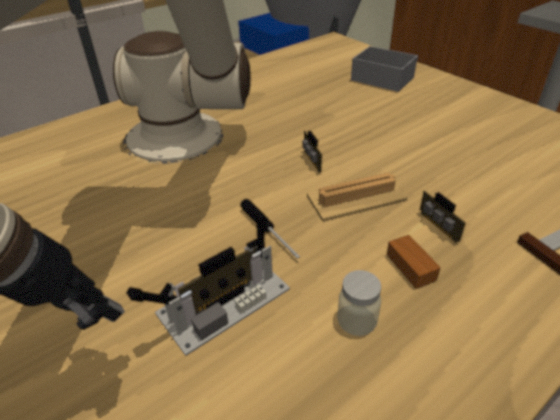

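```bash
python3 -m handwheel '-0.005 0 0 0 0 0 0; -0.01 -0.0005 0 0 0 0 0; -0.014 -0.001 0 0 0 0 0; -0.017 -0.001 0 0 0 0 0; -0.0195 -0.002 0 0 0 0 0; -0.022 -0.0025 0 0 0 0 0'
python3 -c "
from h import *
ff('R',-.278)"
python3 -m handwheel '-0.002 -0.0005 0 0 0 0 0; -0.004 -0.001 0 0 0 0 0; -0.006 -0.0015 0 0 0 0 0; -0.008 -0.002 0 0 0 0 0; -0.01 -0.0025 0 0 0 0 0'
python3 -c "
from h import *
ff('R',-.278);arc('R',[.5,.45,.4,.35,.3,.25,.2],-.278); snap('scene','s15.png')"
```

```text
time: 20.75
tool_pos: [0.5336, -0.3447, 0.1289]
ee_rot: [-0.377, 0.596, -0.379, 0.6]
ft_force: [0.8, -5.8, 1.4]
gripper_width: -0.0003
t 20.75 tip [ 0.5337 -0.3266  0.1165] th 0.663 r 0.0713 F [ 0.8  -5.79  1.43] normal 3.68 |F| 6.02
time: 21.25
tool_pos: [0.5336, -0.3366, 0.1355]
ee_rot: [-0.377, 0.596, -0.379, 0.6]
ft_force: [1.6, -3.3, -1.9]
gripper_width: 0.0001
t 21.25 tip [ 0.5337 -0.3185  0.1231] th 0.517 r 0.0714 F [ 1.63 -3.28 -1.88] normal 3.78 |F| 4.11
tip [ 0.5337 -0.3185  0.1231] F [ 1.63 -3.28 -1.88] t 21.25 theta if touching at tip 0.517 r 0.0714
0.5 [-0.0012  0.0002 -0.0002]
0.45 [-0.0048 -0.0002 -0.0002]
0.4 [-0.0083 -0.0004 -0.0001]
0.35 [-0.0119 -0.0005 -0.0001]
0.3 [-0.0155 -0.0004 -0.0001]
0.25 [-0.019  -0.0001 -0.0001]
0.2 [-0.0225  0.0004 -0.0001]
```

View pics/s15.png

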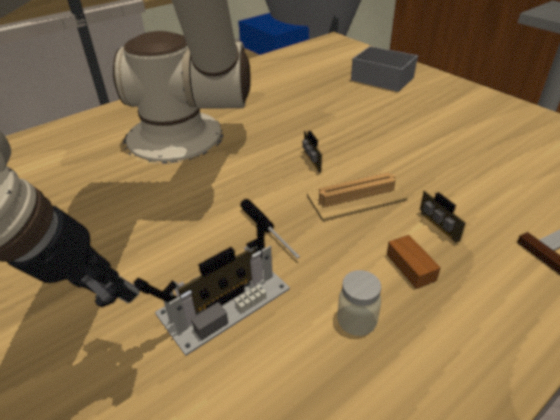

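```bash
python3 -m handwheel '-0.002 0 0 0 0 0 0; -0.004 0 0 0 0 0 0; -0.006 -0.0003 0 0 0 0 0; -0.008 -0.0004 0 0 0 0 0; -0.01 -0.0005 0 0 0 0 0; -0.012 -0.0005 0 0 0 0 0; -0.014 -0.0004 0 0 0 0 0'|grep force
python3 -c "
from h import *
ff('R',-.278)"
python3 -m handwheel '-0.001 0 0 0 0 0 0; -0.002 0.0001 0 0 0 0 0; -0.003 0.0002 0 0 0 0 0'|grep force
python3 -c "
from h import *
ff('R',-.278)"
python3 -m handwheel '-0.001 0.0001 0 0 0 0 0; -0.002 0.0003 0 0 0 0 0'|grep force
python3 -c "
from h import *
ff('R',-.278);arc('R',[.3,.25,.2,.15,.1,.05,0],-.278)"
```

```text
ft_force: [0.4, -4.0, 1.3]
t 22.0 tip [ 0.5337 -0.3057  0.1299] th 0.313 r 0.0712 F [ 0.42 -4.01  1.26] normal 3.42 |F| 4.22
ft_force: [0.8, -4.3, 1.6]
t 22.3 tip [ 0.5337 -0.3028  0.131 ] th 0.271 r 0.0712 F [ 0.78 -4.28  1.57] normal 3.7 |F| 4.62
ft_force: [1.1, -4.6, 1.0]
t 22.5 tip [ 0.5337 -0.3008  0.1317] th 0.241 r 0.0712 F [ 1.05 -4.65  1.02] normal 4.27 |F| 4.87
tip [ 0.5337 -0.3008  0.1317] F [ 1.05 -4.65  1.02] t 22.5 theta if touching at tip 0.241 r 0.0712
0.3 [ 0.0042 -0.0002 -0.0002]
0.25 [ 0.0007  0.0001 -0.0002]
0.2 [-0.0029  0.0006 -0.0002]
0.15 [-0.0064  0.0013 -0.0002]
0.1 [-0.0098  0.0021 -0.0001]
0.05 [-0.0132  0.0031 -0.0001]
0.0 [-0.0166  0.0043 -0.0001]
```

```bash
python3 -m handwheel '-0.0007 0.0001 0 0 0 0 0; -0.0014 0.0003 0 0 0 0 0'|grep force
python3 -c "
from h import *
ff('R',-.278)"
```

```text
ft_force: [-0.1, -4.2, 1.8]
t 22.7 tip [ 0.5337 -0.2994  0.1321] th 0.22 r 0.0711 F [-0.1  -4.22  1.78] normal 3.73 |F| 4.58
```

```bash
python3 -m handwheel '-0.0007 0.0001 0 0 0 0 0; -0.0014 0.0003 0 0 0 0 0'|grep force
python3 -c "
from h import *
ff('R',-.278)"
```

```text
ft_force: [-0.1, -3.5, 2.3]
t 22.9 tip [ 0.5337 -0.2979  0.1325] th 0.199 r 0.0711 F [-0.07 -3.53  2.3 ] normal 3.01 |F| 4.22
```

```bash
python3 -m handwheel '-0.0006 0.0001 0 0 0 0 0; -0.0012 0.0003 0 0 0 0 0'|grep force
python3 -c "
from h import *
ff('R',-.278)"
```

```text
ft_force: [0.6, -4.0, 1.2]
t 23.1 tip [ 0.5337 -0.2967  0.1328] th 0.181 r 0.071 F [ 0.58 -3.97  1.2 ] normal 3.68 |F| 4.18
```

```bash
python3 -m handwheel '-0.0006 0.0001 0 0 0 0 0; -0.0012 0.0003 0 0 0 0 0'|grep force
python3 -c "
from h import *
ff('R',-.278)"
```

```text
ft_force: [0.5, -4.6, 2.4]
t 23.3 tip [ 0.5337 -0.2954  0.1331] th 0.162 r 0.071 F [ 0.46 -4.61  2.44] normal 4.16 |F| 5.24
```

```bash
python3 -m handwheel '-0.0005 0.0001 0 0 0 0 0; -0.001 0.0003 0 0 0 0 0'|grep force
python3 -c "
from h import *
ff('R',-.278)"
```

```text
ft_force: [-0.5, -4.6, 2.2]
t 23.5 tip [ 0.5336 -0.2943  0.1332] th 0.147 r 0.0709 F [-0.47 -4.62  2.16] normal 4.25 |F| 5.12
```

```bash
python3 -m handwheel '-0.0005 0.0001 0 0 0 0 0; -0.001 0.0003 0 0 0 0 0'|grep force
python3 -c "
from h import *
ff('R',-.278)"
```

```text
ft_force: [-0.1, -4.3, 2.1]
t 23.7 tip [ 0.5336 -0.2932  0.1335] th 0.131 r 0.0709 F [-0.07 -4.3   2.05] normal 3.99 |F| 4.77
```

```bash
python3 -m handwheel '-0.0005 0.0001 0 0 0 0 0; -0.001 0.0003 0 0 0 0 0'|grep force
python3 -c "
from h import *
ff('R',-.278)"
```

```text
ft_force: [1.1, -3.6, 2.3]
t 23.9 tip [ 0.5336 -0.2921  0.1336] th 0.116 r 0.0708 F [ 1.14 -3.58  2.25] normal 3.29 |F| 4.38
```

```bash
python3 -m handwheel '-0.0005 0.0001 0 0 0 0 0; -0.001 0.0003 0 0 0 0 0'|grep force
python3 -c "
from h import *
ff('R',-.278)"
```

```text
ft_force: [0.4, -4.2, 1.5]
t 24.1 tip [ 0.5336 -0.2911  0.1338] th 0.101 r 0.0708 F [ 0.42 -4.2   1.5 ] normal 4.03 |F| 4.48
```

```bash
python3 -m handwheel '-0.0005 0.0001 0 0 0 0 0; -0.001 0.0003 0 0 0 0 0'|grep force
python3 -c "
from h import *
ff('R',-.278)"
```

```text
ft_force: [0.5, -4.1, 2.6]
t 24.3 tip [ 0.5336 -0.29    0.134 ] th 0.085 r 0.0708 F [ 0.53 -4.08  2.58] normal 3.85 |F| 4.86
```

```bash
python3 -m handwheel '-0.0005 0.0001 0 0 0 0 0; -0.001 0.0003 0 0 0 0 0'|grep force
python3 -c "
from h import *
ff('R',-.278)"
```

```text
ft_force: [-0.0, -4.4, 1.7]
t 24.5 tip [ 0.5336 -0.2889  0.1342] th 0.069 r 0.0708 F [-0.01 -4.41  1.67] normal 4.28 |F| 4.71
```

```bash
python3 -m handwheel '-0.0005 0.0001 0 0 0 0 0; -0.001 0.0002 0 0 0 0 0'|grep force
python3 -c "
from h import *
ff('R',-.278)"
```

```text
ft_force: [0.2, -4.2, 2.1]
t 24.7 tip [ 0.5336 -0.2878  0.1344] th 0.054 r 0.0709 F [ 0.2  -4.19  2.13] normal 4.07 |F| 4.7
```

```bash
python3 -m handwheel '-0.0004 0.0001 0 0 0 0 0; -0.0008 0.0002 0 0 0 0 0'|grep force
python3 -c "
from h import *
ff('R',-.278)"
```

```text
ft_force: [0.4, -4.5, 1.8]
t 24.9 tip [ 0.5336 -0.2869  0.1346] th 0.042 r 0.0709 F [ 0.45 -4.51  1.78] normal 4.43 |F| 4.87
```

```bash
python3 -m handwheel '-0.0004 0.0001 0 0 0 0 0; -0.0008 0.0002 0 0 0 0 0'|grep force
python3 -c "
from h import *
ff('R',-.278)"
```

```text
ft_force: [0.5, -3.8, 1.9]
t 25.1 tip [ 0.5336 -0.2861  0.1347] th 0.03 r 0.0709 F [ 0.46 -3.75  1.86] normal 3.69 |F| 4.21
```

```bash
python3 -m handwheel '-0.0004 0.0001 0 0 0 0 0; -0.0008 0.0003 0 0 0 0 0'|grep force
python3 -c "
from h import *
ff('R',-.278)"
```

```text
ft_force: [1.4, -6.8, 3.0]
t 25.3 tip [ 0.5337 -0.2854  0.1348] th 0.02 r 0.071 F [ 1.4  -6.78  3.  ] normal 6.72 |F| 7.54
```

```bash
python3 -m handwheel '-0.0004 0.0001 0 0 0 0 0; -0.0008 0.0003 0 0 0 0 0'|grep force
python3 -c "
from h import *
ff('R',-.278)"
```

```text
ft_force: [0.4, -6.5, 3.2]
t 25.5 tip [ 0.5337 -0.2849  0.1349] th 0.013 r 0.071 F [ 0.45 -6.54  3.2 ] normal 6.5 |F| 7.29
```

```bash
python3 -m handwheel '-0.0004 0.0001 0 0 0 0 0; -0.0008 0.0003 0 0 0 0 0'|grep force
python3 -c "
from h import *
ff('R',-.278)"
```

```text
ft_force: [1.2, -6.5, 2.3]
t 25.7 tip [ 0.5337 -0.2845  0.1349] th 0.007 r 0.071 F [ 1.15 -6.5   2.3 ] normal 6.49 |F| 6.99
```

```bash
python3 -m handwheel '-0.0004 0.0001 0 0 0 0 0; -0.0008 0.0003 0 0 0 0 0'|grep force
python3 -c "
from h import *
ff('R',-.278)"
```

```text
ft_force: [1.4, -9.0, 1.4]
t 25.9 tip [ 0.5337 -0.2843  0.135 ] th 0.004 r 0.071 F [ 1.42 -9.    1.37] normal 9.0 |F| 9.22
```

```bash
python3 -m handwheel '-0.0005 0.0002 0 0 0 0 0; -0.001 0.0003 0 0 0 0 0'|grep force
python3 -c "
from h import *
ff('R',-.278)"
```

```text
ft_force: [1.0, -8.9, 2.0]
t 26.1 tip [ 0.5337 -0.284   0.1351] th 0.0 r 0.0711 F [ 1.   -8.88  1.96] normal 8.88 |F| 9.14
```

```bash
python3 -m handwheel '-0.0005 0.0002 0 0 0 0 0; -0.001 0.0003 0 0 0 0 0'|grep force
python3 -c "
from h import *
ff('R',-.278)"
```

```text
ft_force: [0.8, -8.7, 0.8]
t 26.3 tip [ 0.5337 -0.2837  0.1351] th -0.004 r 0.0711 F [ 0.81 -8.75  0.77] normal 8.75 |F| 8.82
```

```bash
python3 -m handwheel '-0.0007 0.0002 0 0 0 0 0; -0.0012 0.0003 0 0 0 0 0'|grep force
python3 -c "
from h import *
ff('R',-.278)"
```

```text
ft_force: [0.2, -10.0, 1.5]
t 26.5 tip [ 0.5337 -0.2835  0.1352] th -0.007 r 0.0712 F [  0.18 -10.05   1.47] normal 10.06 |F| 10.16
```

```bash
python3 -m handwheel '-0.0007 0.0002 0 0 0 0 0; -0.0012 0.0002 0 0 0 0 0'|grep force
python3 -c "
from h import *
ff('R',-.278)"
```

```text
ft_force: [0.5, -10.3, -0.0]
t 26.7 tip [ 0.5336 -0.2833  0.1353] th -0.009 r 0.0712 F [  0.54 -10.26  -0.  ] normal 10.26 |F| 10.27
```

```bash
python3 -m handwheel '-0.0007 0.0001 0 0 0 0 0; -0.0013 0.0002 0 0 0 0 0'|grep force
python3 -c "
from h import *
ff('R',-.278)"
```

```text
ft_force: [1.3, -11.1, 0.2]
t 26.9 tip [ 0.5336 -0.2832  0.1353] th -0.011 r 0.0712 F [  1.33 -11.12   0.19] normal 11.13 |F| 11.21
```

Right is firm at about 11 N. Back off and look.

```bash
python3 -m handwheel '0.01 -0.005 0 0 0 0 0; 0.03 -0.03 0 0 0 0 0; 0.035 -0.07 0 0 0 0 0; 0.035 -0.1 0 0 0 0 0; 0.035 -0.1 0 0 0 0 0; 0.035 -0.1 0 0 0 0 0'
python3 - <<'E'
from m import *
show(); s=snap('wrist','w16.png');snap('scene','s16.png');P=cloud(s,True)
print('grip');top(P,[.533,-.198],.045,.09,.118)
for y0 in (-.224,-.21,-.20,-.18,-.172):
    k=(abs(P[...,1]-y0)<.003)&(P[...,2]>.09)&(abs(P[...,0]-.532)<.01); print(y0,np.median(P[k][:,2]).round(4))
for a,b in ((-.14,-.05),(-.31,-.26)):
    m=(P[...,2]>.12)&(P[...,2]<.16)&(P[...,1]>a)&(P[...,1]<b);q=P[m];print('tab',np.percentile(q,[1,50,99],axis=0).round(4))
goto([.5335,-.197,.27],0)
E
```

```text
time: 27.5
tool_pos: [0.5329, -0.3751, 0.2237]
ee_rot: [-0.38, 0.593, -0.383, 0.598]
ft_force: [0.7, -0.1, -1.0]
gripper_width: 0.0
t 27.5 pos [ 0.5329 -0.3751  0.2237] zhead -0.05 down [ 0.0081  0.4179 -0.9085] F [ 0.66 -0.08 -1.03] w 0.0 q [-0.74  0.65  0.79  2.01  0.32  0.78]
grip
777 mean [ 0.532  -0.2034  0.1044] medz 0.1055 rect [ 0.5319 -0.1991] [0.0594 0.0118] rectang 89.39 pca 89.43
-0.224 0.1056
-0.21 0.1056
-0.2 0.1057
-0.18 0.1057
-0.172 0.1055
tab [[ 0.5249 -0.1222  0.1202]
 [ 0.5329 -0.1201  0.125 ]
 [ 0.5417 -0.1179  0.1293]]
tab [[ 0.5221 -0.287   0.1218]
 [ 0.5319 -0.2843  0.1451]
 [ 0.5414 -0.276   0.1473]]
shift [-0.1807  0.0314  0.0011] rv [-0.0069  0.0013 -0.4323] rows>= 3.7
```

View pics/w16.png

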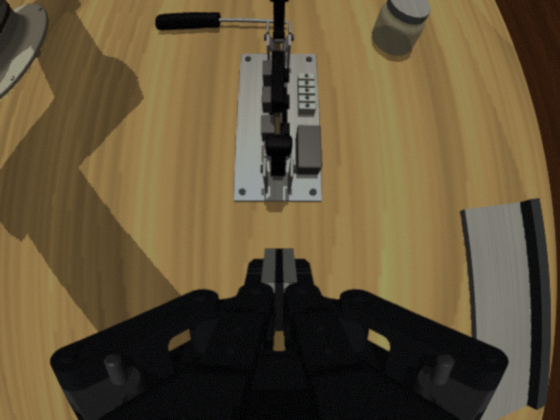

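View pics/s16.png

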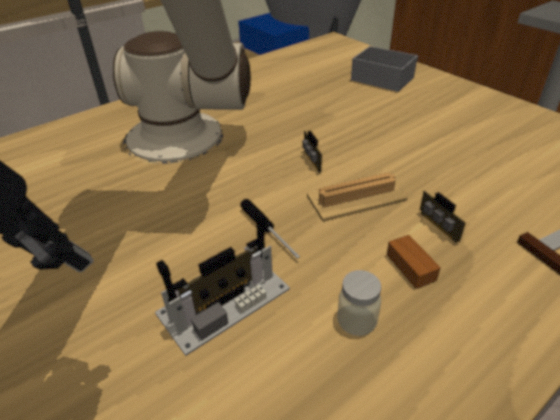

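```bash
cat > b.py <<'E'
from m import *
s=load('scene');P=cloud(s)
im=cv2.imread('pics/s16.png')
m=(abs(P[...,0]-.533)<.015)&(P[...,2]>.095)&(P[...,2]<.12)&(abs(P[...,1]+.198)<.035)
q=P[m]
for y0 in (-.222,-.21,-.2,-.19,-.175): k=abs(q[:,1]-y0)<.005; print(y0,np.percentile(q[k][:,2],[50,80,95]).round(4))
for f in ['s7.png','s12.png','s16.png']:
    i=cv2.imread('pics/'+f)[230:340,140:310]; cv2.imwrite('pics/z'+f,cv2.resize(i,None,fx=4,fy=4,interpolation=cv2.INTER_CUBIC))
E
python3 b.py
```

```text
-0.222 [0.1048 0.1067 0.1074]
-0.21 [0.105  0.1065 0.1073]
-0.2 [0.1057 0.1068 0.1074]
-0.19 [0.1055 0.1072 0.1079]
-0.175 [0.1052 0.1067 0.1077]
```

```bash
cd pics; python3 -c "
import cv2,numpy as np
a=[cv2.imread('z'+f)[:400] for f in ('s7.png','s12.png','s16.png')]
cv2.imwrite('cmp.png',cv2.resize(np.hstack([x[:,60:620] for x in a]),(800,190*1)))
b=[cv2.resize(cv2.imread(f)[235:335,145:300],None,fx=2.58,fy=2.9) for f in('s12.png','s16.png')]
cv2.imwrite('cmp2.png',np.hstack(b))"
```

```text
(no output)
```

View pics/cmp2.png

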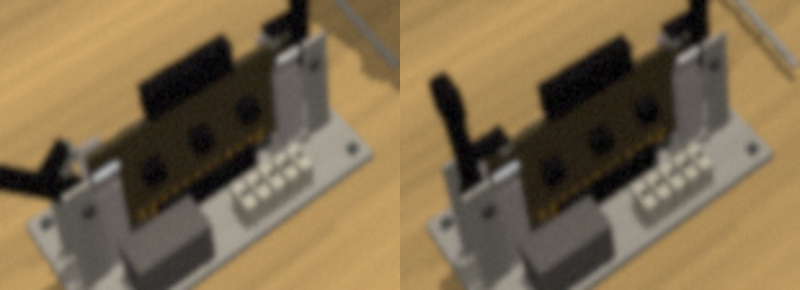

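```bash
python3 -c "
from h import *
goto([.5335,-.197,.27],0);goto([.533,-.025,.22],0)"
```

```text
shift [-0.1807  0.0314  0.0011] rv [-0.0069  0.0013 -0.4323] rows>= 3.7
shift [-3.159e-01  1.488e-01  2.000e-04] rv [-0.0069  0.0013 -0.4323] rows>= 7.0
```

```bash
python3 -m handwheel '-0.035 -0.01 0 -0.007 0.001 -0.1 0; -0.07 0 0 -0.007 0.001 -0.2 0; -0.11 0.01 0 -0.007 0.001 -0.3 0; -0.15 0.02 0.001 -0.007 0.001 -0.38 0; -0.181 0.031 0.001 -0.007 0.001 -0.432 0; -0.21 0.05 0.001 -0.007 0.001 -0.52 0; -0.24 0.08 0 -0.007 0.001 -0.62 0; -0.27 0.11 0 -0.007 0.001 -0.72 0; -0.3 0.13 0 -0.007 0.001 -0.82 0; -0.316 0.149 0 -0.007 0.001 -0.882 0; -0.316 0.149 0 -0.007 0.001 -0.882 0; -0.316 0.149 0 -0.007 0.001 -0.882 0; -0.316 0.149 0 -0.007 0.001 -0.882 0'
python3 -c "
from h import *
show();arc('L',[.04],-.118,.02);arc('L',[.04],-.118,.003);snap('scene','s17.png')"
```

```text
time: 28.9
tool_pos: [0.5325, -0.0253, 0.2198]
ee_rot: [0.599, -0.377, 0.599, -0.376]
ft_force: [-0.3, -0.1, -0.3]
gripper_width: -0.0001
t 28.9 pos [ 0.5325 -0.0253  0.2198] zhead -0.09 down [-8.000e-04 -4.343e-01 -9.008e-01] F [-0.32 -0.07 -0.35] w -0.0001 q [ 0.17  0.08  0.05  1.63 -0.44  1.76]
tip [ 0.5325 -0.0434  0.2075] F [-0.32 -0.07 -0.35] t 28.9 theta if touching at tip 0.442 r 0.1616
0.04 [0.0092 0.0861 0.0011]
tip [ 0.5325 -0.0434  0.2075] F [-0.32 -0.07 -0.35] t 28.9 theta if touching at tip 0.442 r 0.1616
0.04 [0.0248 0.0929 0.0011]
```

View pics/s17.png

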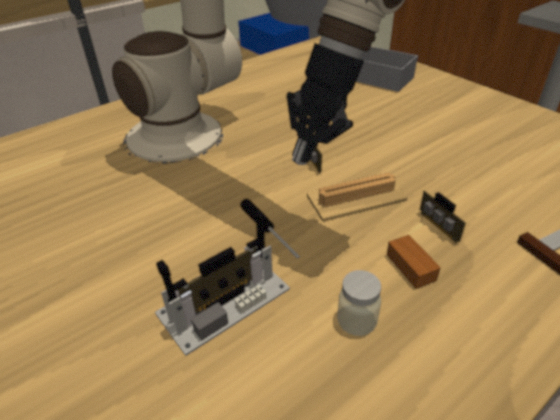

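```bash
python3 -m handwheel '-0.005 0.03 0 0 0 0 0; 0 0.06 0 0 0 0 0; 0.004 0.084 0 0 0 0 0; 0.01 0.087 0 0 0 0 0; 0.015 0.089 0 0 0 0 0; 0.02 0.091 0 0 0 0 0; 0.0235 0.0925 0 0 0 0 0; 0.0235 0.0925 0 0 0 0 0; 0.0235 0.0925 0 0 0 0 0'|grep force
python3 -c "
from h import *
ff('L',-.118)"
python3 -m handwheel '0.0006 0.0003 0 0 0 0 0; 0.0012 0.0005 0 0 0 0 0'|grep force
python3 -c "
from h import *
ff('L',-.118)"
```

```text
ft_force: [-0.6, -0.2, 0.0]
t 29.85 tip [ 0.5327 -0.105   0.1351] th 0.098 r 0.0721 F [-0.62 -0.19  0.04] normal -0.19 |F| 0.65
ft_force: [0.7, -0.2, 0.1]
t 30.05 tip [ 0.5328 -0.106   0.1352] th 0.083 r 0.072 F [ 0.68 -0.23  0.08] normal -0.23 |F| 0.72
```

```bash
python3 -m handwheel '0.0005 0.0002 0 0 0 0 0; 0.001 0.0004 0 0 0 0 0'|grep force
python3 -c "
from h import *
ff('L',-.118)"
```

```text
ft_force: [0.1, 0.0, 0.1]
t 30.25 tip [ 0.5328 -0.107   0.1353] th 0.07 r 0.0719 F [0.09 0.03 0.12] normal 0.02 |F| 0.15
```

```bash
python3 -m handwheel '0.0005 0.0002 0 0 0 0 0; 0.001 0.0004 0 0 0 0 0'|grep force
python3 -c "
from h import *
ff('L',-.118)"
```

```text
ft_force: [0.3, 0.6, 0.1]
t 30.45 tip [ 0.5328 -0.1081  0.1353] th 0.054 r 0.0718 F [0.26 0.63 0.11] normal 0.62 |F| 0.69
```

```bash
python3 -m handwheel '0.0005 0.0002 0 0 0 0 0; 0.001 0.0004 0 0 0 0 0'|grep force
python3 -c "
from h import *
ff('L',-.118)"
```

```text
ft_force: [-0.7, 5.8, 0.9]
t 30.65 tip [ 0.5328 -0.1088  0.1353] th 0.045 r 0.0717 F [-0.66  5.81  0.9 ] normal 5.76 |F| 5.91
```

```bash
python3 -m handwheel '0.0005 0.0002 0 0 0 0 0; 0.001 0.0003 0 0 0 0 0'|grep force
python3 -c "
from h import *
ff('L',-.118)"
```

```text
ft_force: [-1.7, 9.0, 1.3]
t 30.85 tip [ 0.5329 -0.109   0.1354] th 0.042 r 0.0717 F [-1.69  9.    1.26] normal 8.94 |F| 9.24
```

```bash
python3 -m handwheel '0.0005 0.0002 0 0 0 0 0; 0.001 0.0003 0 0 0 0 0'|grep force
python3 -c "
from h import *
ff('L',-.118)"
```

```text
ft_force: [-1.0, 8.0, -0.0]
t 31.05 tip [ 0.5329 -0.1091  0.1354] th 0.04 r 0.0717 F [-1.02  8.02 -0.02] normal 8.01 |F| 8.08
```

```bash
python3 -m handwheel '0.0006 0.0002 0 0 0 0 0; 0.0012 0.0003 0 0 0 0 0'|grep force
python3 -c "
from h import *
ff('L',-.118)"
```

```text
ft_force: [-0.5, 9.6, 1.5]
t 31.25 tip [ 0.5329 -0.1093  0.1354] th 0.038 r 0.0717 F [-0.51  9.6   1.5 ] normal 9.54 |F| 9.73
```

```bash
python3 -m handwheel '0.0006 0.0002 0 0 0 0 0; 0.0012 0.0003 0 0 0 0 0'|grep force
python3 -c "
from h import *
ff('L',-.118)"
```

```text
ft_force: [-0.5, 9.8, 1.0]
t 31.45 tip [ 0.5329 -0.1095  0.1354] th 0.035 r 0.0717 F [-0.5   9.76  0.98] normal 9.72 |F| 9.82
```

Still firm at the same place. Back off and do the final check.

```bash
python3 -m handwheel '-0.01 -0.005 0 0 0 0 0; -0.03 -0.03 0 0 0 0 0; -0.04 -0.07 0 0 0 0 0; -0.04 -0.11 0 0 0 0 0; -0.04 -0.13 0 0 0 0 0; -0.04 -0.13 0 0 0 0 0; -0.04 -0.13 0 0 0 0 0'
python3 - <<'E'
from m import *
show(); s=snap('scene','s18.png');snap('top','t18.png')
P=cloud(s)
q=P[(abs(P[...,0]-.533)<.015)&(P[...,2]>.095)&(P[...,2]<.12)&(abs(P[...,1]+.198)<.035)]
for y0 in (-.222,-.2,-.175): k=abs(q[:,1]-y0)<.005; print(y0,np.percentile(q[k][:,2],[50,80,95]).round(4))
E
```

```text
time: 32.15
tool_pos: [0.5327, 0.0004, 0.2482]
ee_rot: [0.597, -0.378, 0.597, -0.38]
ft_force: [0.7, -0.1, -0.5]
gripper_width: -0.0002
t 32.15 pos [5.327e-01 4.000e-04 2.482e-01] zhead 0.14 down [ 0.0017 -0.4256 -0.9049] F [ 0.68 -0.05 -0.49] w -0.0002 q [ 0.21  0.1   0.13  1.7  -0.43  1.8 ]
-0.222 [0.1045 0.1064 0.1074]
-0.2 [0.105  0.1068 0.1075]
-0.175 [0.1057 0.107  0.1074]
```

View pics/s18.png

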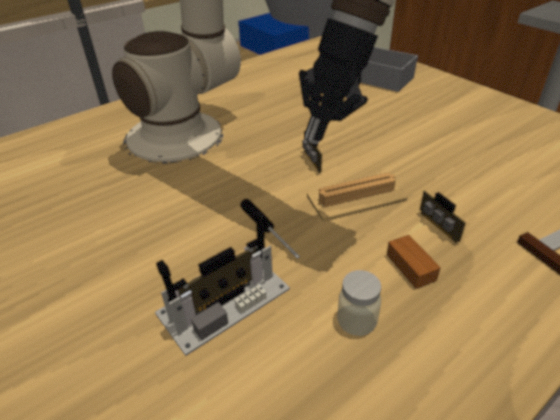

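View pics/t18.png

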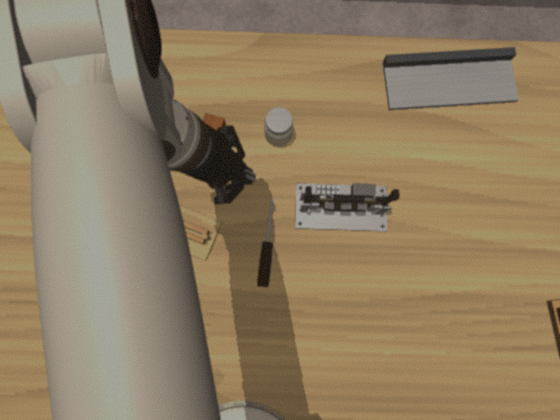

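```bash
python3 -c "
from h import *
robot.job_done(); show()"
```

```text
the job is handed in; nothing more can be done
the job is handed in; nothing more can be done
```

The relay board is in the cage and clamped by both levers, and I handed the job in at about 32 s with the arm standing clear.

- **Board:** I lifted it out of the rest and lowered it into the guides. It settled on the contacts with the wrist force back near zero before I let go. Its grip top then measured 0.110 m, matching the given resting height.
- **Levers:** I swung the left lever in, then the right, until each came up firm, at about 11.4 N on the left and 11.1 N on the right. I pressed the left one again afterwards; it was firm at the same place, at about 9.8 N. The highest total I read at either tab was about 11.5 N.
- **Last checks:** Both levers stand upright with their noses over the board. The grip top is about 4 mm lower and level. The screwdriver and jar look unmoved in both views. The offcut looks unmoved in the scene view; the arm partly hides it in the top view.
- **Disagreements:** The grip already measured level after the left lever alone, although some tilt was expected. The measured drop of about 4.2 mm is also smaller than the roughly 5 to 6 mm the final lever angles suggest. I put both down to depth-camera and hinge-position error of 1 to 2 mm, and relied on the firm feel at both levers.

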